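Shim the draining stand and hang the headbands

ROBOT

A 6-joint arm with a two-finger parallel gripper is mounted at the origin on a cart in front of the work surface, level with it; the furniture and walls round the work are solid. World frame = base frame: x ahead of the robot, y to its left, z up, the work surface at z = 0. Lengths are in m, angles in rad, forces in N, time in s.
With the tool pointing down it reaches from about 0.3 to 0.775 m from the base axis. Payload 14.6 kg.
Tool frame: the origin (TCP) lies midway between the tips of the shut fingers; the grasp point (between the pads) lies 19 mm behind it; z points along the fingers, y is the direction in which the jaws open and shut (so a half turn about z gives the same grasp; the last joint's range is limited). The gripper opens to 94 mm and grips with 3 to 60 N. Pads are 16 mm wide; open, the fingers measure 119 mm over their backs; the gripper's body (75 mm by 177 mm) begins 78 mm behind the grasp point.
Start: joints at [1.262, 0.3, 1.521, -0, 1.321, -0.067], TCP at [0.132, 0.534, 0.205] pointing down, gripper open.
Joint ranges: [-3.03, 3.03], [-0.79, 2.21], [0.23, 2.52], [-1.04, 4.18], [0, 3.07], [-2.55, 2.55]. Speed limits (rad/s): [2.22, 2.22, 2.57, 3.14, 3.14, 3.14].

INTERFACE

Orientations are given as [roll, pitch, yaw] about the fixed x, y, z axes, in that order (R = Rz(yaw) Ry(pitch) Rx(roll)).
In Python, from station import readout, imaging, job gives the robot as it stands.
- The arm moves only by the tool arm_command, never from a script. Its argument "increments" is a list of rows, each an object with "gripper": the opening, from 0 (shut) to 1 (fully open); "slide": the shift along the world's x, y, z in m, a list of three; "yaw": the turn about the world's z in rad. A call has 1 to 8 rows; each row is the pose to reach, as a shift and turn from the pose commanded when the call began; what a row does not reach only later rows make up. A row lasts 1/8 s, in which the tool goes at most 62.5 mm and 10.7 degrees, less where a joint would pass 70% of its speed; a pose out of reach is approached as far as the arm can. A call with a gripper value outside its range is refused whole. The fingers move at their own pace and stop on an object; "grip_force" is the grip in N (left out, the last holds). Time passes only in rows, so rows that repeat a pose let the fingers close. It gives the time, the measured TCP pose, the force and the opening at its end, in the units of the state.
- readout.get_obs(): the state, without advancing time (a new reading comes with each control period).
- imaging.camera(name): name is "scene" or "top" or "wrist"; returns a dict with "color" (420x560x3 uint8, red, green, blue), "mtx" (3x3 intrinsics, pixels), "rvec" (rotation vector, rad) and "tvec" (3), from world to camera coordinates, as OpenCV has them. Camera axes: x right, y down, z forward; pixel columns grow to the right and rows downward; lengths in m; the calibration is good to about 2 mm. A picture is of the moment at which its call begins. There is no depth.
- job.hand_in(): hands the job in, once; it reports no verdict.
The state is a dict: "time_s": time; "qpos": joint angles; "joint_vel": joint speeds; "tau": joint torques, N m; "ee_pos": TCP position; "eef_rot": TCP orientation; "force": force on the tool from outside, world axes, zero at the start; "moment": the same for the moment, N m; "grip_width": finger opening in m.
Only numpy, scipy, OpenCV 4.12 (cv2) and the standard library are available. Lean on these libraries where they do the work, as an engineer would, in place of code of your own. Each camera call takes 0.05 s, during which the arm holds its last target. There are 200 camera calls.

TASK

Tip the heavy draining stand toward its spout: lever its near end up with the flat pry bar over the fulcrum ridge of the pry stand, park the bar's handle end under the keeper hook, slip the shim in under the raised end beside the bar, then free the bar so that the tray settles on the shim, and lay the bar back flat along its cork mat. Hang every washed headband that is there astride the rail of the draining stand, brow block on top of the rail. Leave the bystanding glassware and timer alone.

Things in the scene. Friction and masses are not known exactly. Their poses are not given: they have to be found in the camera images.
- pry_stand: Grey sole plate fixed to the bench, 165 x 50 x 4 mm, with fulcrum and keeper hook. Origin on the bench under the fulcrum ridge; x runs along the bar's working line toward the tray, y left, z up. Fulcrum: round-topped ridge along y, top 26 mm high at x = 0, between two upright cheeks 32 mm apart, 40 mm high.
- keeper (a point): Steel keeper hook of the pry stand, an inverted L 16 mm long in x, 138 mm behind the ridge. Point: under its arm, 22 mm to -y of the working line, height 21 mm = underside of the arm. Arm top 29 mm; arm ends 16 mm, post begins 34 mm to -y of the line. A bar over the ridge, pressed down and swung 22 mm to -y here, is caught under the arm when let go; the tray end is then about 18 mm up.
- drain_tray: Draining stand: loose steel tray 170 (x) x 140 (y) mm, walls 26 mm high, about 2.2 kg, with a round rail above. Origin: centre of its underside; +x to the spout (far end), -x is the near end, facing the pry stand. A pry lug 36 mm wide sticks 22 mm out of the near end at y = +33 mm, underside 21 mm up; its outer edge lies about 40 mm past the ridge.
- tray_lip (a point): Middle of the bottom edge of the tray's near end; at height 0 while the tray lies flat on the bench.
- rail_mid (a point): Middle of the rail's axis, 150 mm above the tray's underside; x runs along the rail toward the spout end. The rail is 14 mm thick and 156 mm long, on two thin posts 100 mm apart.
- mat: Thin cork mat fixed to the bench, 150 x 52 x 2 mm, the bar's resting place. Origin at the centre of its underside, x along its length.
- bar_mid (a point): Flat dark steel pry bar 210 x 20 x 9 mm, 0.25 kg, flat on the mat at the start. Point: its centre; x along the bar toward the nose (underside bevelled over 30 mm, tip 5 mm thick), z up through its flat top. In use the nose tip lies 55 mm past the ridge under the lug; it enters sloping about 0.42 rad nose down, and parked under the keeper slopes 0.1 rad nose up.
- shim_grip (a point): Aluminium shim, loose: plate 110 (x) x 40 (y) x 10 mm, nose bevelled (last 16 mm) at its +x end, with an upright grip rib at the rear 36 mm long (x), 14 mm thick (y), from 10 to 36 mm above the underside. Point: 24 mm above the underside, middle of the rib, 89 mm behind the nose tip. x toward the nose, z up.
- shim_nose (a point): Middle of the shim's nose tip, 5 mm above the shim's underside; axes as for the grip rib.
- brow0 (a point): White and grey face-shield headband (may be absent): rigid arch 100 mm wide (y), of 34 mm strip (x), 0.07 kg, standing on two heavy temple pads, brow block (34 x 44 x 10 mm) on top, and on that an upright grip ridge 14 mm thick (x), 36 mm long (y), 22 mm high. Point: centre of the ridge, 101 mm above the feet, 21 mm above the block's flat underside. 80 mm clear between the arms (y).
- brow1 (a point): White and grey face-shield headband (may be absent): rigid arch 100 mm wide (y), of 34 mm strip (x), 0.07 kg, standing on two heavy temple pads, brow block (34 x 44 x 10 mm) on top, and on that an upright grip ridge 14 mm thick (x), 36 mm long (y), 22 mm high. Point: centre of the ridge, 101 mm above the feet, 21 mm above the block's flat underside. 80 mm clear between the arms (y).
- flask: Conical flask, 65 mm wide, 110 mm high, bystander; origin under its centre.
- timer: White bench timer 58 x 62 x 18 mm, bystander standing on the grey instrument box; origin under its centre.

How it is judged:
By the outcome, as a careful person would: the job done as asked, in the order asked, and still so for the second after the job is handed in, with the robot touching nothing.
Of headband0, headband1 only 1 to 2 are there at a start; the rules pass over those that are not, and their reading is None.
At some moment in a run one of headband0, headband1 may be knocked a few centimetres aside while the robot is not near it.
It also fails if it takes over 208 s, if anything falls off the work surface, if the arm or the gripper's body presses on something with over 40 N, if the wrist force passes 120 N, or if a joint passes its speed limit or range.

## Working session

There is one attempt and no reset: what is moved stays moved. The work goes in short steps, Python scripts to look and compute and a tool call to move; the robot and the scene stay as the last step left them, time stands still between calls to the robot, and variables do not carry over. Pictures are saved under pics/ and viewed, about 12 in all and at most 16, crops included, and the job is handed in when it is done.

Besides the shell and the picture viewer there is one more tool, called after "Emit:" by a JSON object that holds its "api" and its "payload", one argument or row to a line. arm_command: Moves the arm, as the interface text tells. Its arguments: {"type":"object","properties":{"increments":{"type":"array","items":{"type":"object","properties":{"gripper":{"type":"number"},"slide":{"type":"array","items":{"type":"number"}},"yaw":{"type":"number"}}}},"grip_force":{"type":"number"}},"required":["increments"]}

```bash
ls; mkdir -p pics; python3 - <<'E'
from station import readout, imaging
import cv2
o=readout.get_obs(); print({k:(v if isinstance(v,float) else [round(float(a),3) for a in __import__('numpy').ravel(v)]) for k,v in o.items()})
for n in ("scene","top"):
    c=imaging.camera(n); cv2.imwrite(f"pics/{n}0.png",cv2.resize(c["color"][:,:,::-1],(800,600),interpolation=cv2.INTER_CUBIC))
    print(n,c["mtx"].tolist(),c["rvec"].ravel(),c["tvec"].ravel())
E
```

```text
pics
{'time_s': 0.0, 'qpos': [1.262, 0.3, 1.522, -0.0, 1.321, -0.067], 'joint_vel': [-0.001, -0.0, -0.0, 0.001, 0.0, 0.0], 'tau': [0.002, -53.181, -35.273, 0.071, 0.024, -0.0], 'ee_pos': [0.132, 0.534, 0.205], 'eef_rot': [-3.14, -0.0, 2.9], 'force': [-1.2, -0.283, 0.161], 'moment': [-0.054, 0.02, 0.039], 'grip_width': 0.09388357586456489}
scene [[465.3241572120406, 0.0, 285.37832775588714], [0.0, 465.3241572120406, 214.0180318155844], [0.0, 0.0, 1.0]] [ 2.50765623 -0.96937429  0.23124784] [-0.38727652  0.36507811  1.15339172]
top [[423.96198430711775, 0.0, 277.6372914649371], [0.0, 423.96198430711775, 210.41936873544893], [0.0, 0.0, 1.0]] [ 2.20586534 -2.18423944  0.10297753] [-0.02374837  0.5225027   1.27416542]
```

View pics/scene0.png

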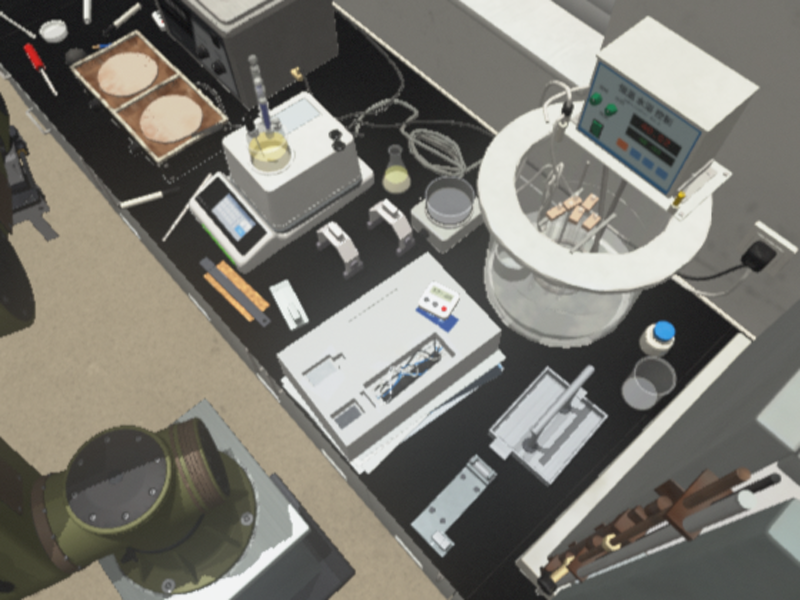

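View pics/top0.png

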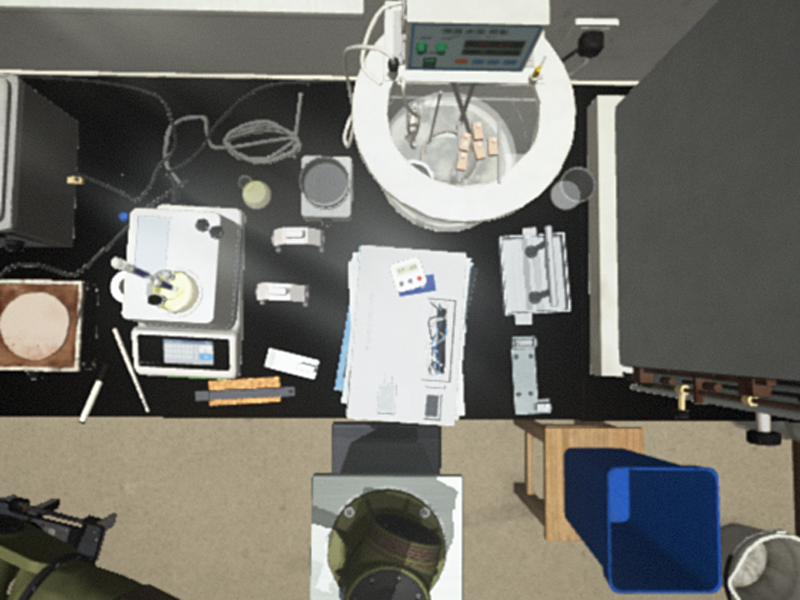

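The top view (800 px scale) shows the mat and bar at about (245,392), shim (292,363), headbands (298,237) and (283,292), pry stand (527,375), tray (537,272), timer (408,275) and flask (255,192). Both headbands are present. Next I convert these to world positions.

```bash
cat > h.py <<'E'
import numpy as np, cv2
from station import readout, imaging
def px2w(c,uv,z,s=1.0):
    """pixels (in picture scaled by s) -> world points on plane z"""
    R=cv2.Rodrigues(np.asarray(c["rvec"],float))[0]; t=np.asarray(c["tvec"],float).ravel()
    uv=np.asarray(uv,float).reshape(-1,2)/s
    d=np.c_[uv,np.ones(len(uv))]@np.linalg.inv(c["mtx"]).T@R
    o=-R.T@t
    return o+d*((np.reshape(z,(-1,1))-o[2])/d[:,2:])
def w2px(c,p,s=1.0):
    return cv2.projectPoints(np.asarray(p,float).reshape(-1,1,3),np.asarray(c["rvec"],float),np.asarray(c["tvec"],float),c["mtx"],None)[0].reshape(-1,2)*s
def shot(n,name,crop=None,size=(800,600)):
    """crop=(u0,v0,u1,v1) native; saves picture and calibration"""
    c=imaging.camera(n); im=c["color"][:,:,::-1]
    if crop: im=im[crop[1]:crop[3],crop[0]:crop[2]]
    cv2.imwrite(f"pics/{name}.png",cv2.resize(im,size,interpolation=cv2.INTER_CUBIC))
    np.savez(f"pics/{name}.npz",color=c["color"],mtx=c["mtx"],rvec=c["rvec"],tvec=c["tvec"]); return c
def load(name): return dict(np.load(f"pics/{name}.npz"))
def st():
    o=readout.get_obs(); print(round(o["time_s"],2),np.round(o["ee_pos"],4),np.round(o["eef_rot"],3),"q",np.round(o["qpos"],2),"F",np.round(o["force"],1),"w",round(o["grip_width"],4))
E
python3 - <<'E'
from h import *
c=imaging.camera("top"); 
P=[((245,392),.005),((197,395),.01),((294,391),.01),((272,358),.01),((316,368),.01),((298,235),.1),((282,291),.1),((525,340),.03),((543,406),.029),((524,320),.03),((537,233),.15),((537,298),.15),((408,272),.1)]
for (p,z) in P: print(p,z,np.round(px2w(c,p,z,800/560)[0],3))
c=shot("top","topL",(120,210,240,300)); c=shot("top","topR",(335,150,415,300),(320*1,600))
E
```

```text
(245, 392) 0.005 [0.326 0.301 0.005]
(197, 395) 0.01 [0.319 0.401 0.01 ]
(294, 391) 0.01 [0.329 0.197 0.01 ]
(272, 358) 0.01 [0.398 0.245 0.01 ]
(316, 368) 0.01 [0.378 0.151 0.01 ]
(298, 235) 0.1 [0.647 0.183 0.1  ]
(282, 291) 0.1 [0.534 0.212 0.1  ]
(525, 340) 0.03 [ 0.441 -0.291  0.03 ]
(543, 406) 0.029 [ 0.303 -0.328  0.029]
(524, 320) 0.03 [ 0.484 -0.289  0.03 ]
(537, 233) 0.15 [ 0.648 -0.288  0.15 ]
(537, 298) 0.15 [ 0.521 -0.287  0.15 ]
(408, 272) 0.1 [ 0.575 -0.039  0.1  ]
```

Emit:
{"api": "arm_command", "payload": {
  "increments": [
    {"slide":[0.05,0,0.05],"yaw":-0.15},
    {"slide":[0.1,-0.05,0.1],"yaw":-0.3},
    {"slide":[0.14,-0.1,0.15],"yaw":-0.45},
    {"slide":[0.18,-0.15,0.15],"yaw":-0.6},
    {"slide":[0.2,-0.2,0.15],"yaw":-0.75},
    {"slide":[0.22,-0.24,0.15],"yaw":-0.9},
    {"slide":[0.22,-0.24,0.15],"yaw":-1.1},
    {"slide":[0.22,-0.24,0.15],"yaw":-1.33}
  ]
}}

```text
invalid input
```

Emit:
{"api": "arm_command", "payload": {
  "increments": [
    {"gripper":1.0,"slide":[0.05,0.0,0.05],"yaw":-0.15},
    {"gripper":1.0,"slide":[0.1,-0.05,0.1],"yaw":-0.3},
    {"gripper":1.0,"slide":[0.14,-0.1,0.15],"yaw":-0.45},
    {"gripper":1.0,"slide":[0.18,-0.15,0.15],"yaw":-0.6},
    {"gripper":1.0,"slide":[0.2,-0.2,0.15],"yaw":-0.75},
    {"gripper":1.0,"slide":[0.22,-0.24,0.15],"yaw":-0.9},
    {"gripper":1.0,"slide":[0.22,-0.24,0.15],"yaw":-1.1},
    {"gripper":1.0,"slide":[0.22,-0.24,0.15],"yaw":-1.33}
  ]
}}

```text
time_s: 1.25
ee_pos: [0.3523, 0.2928, 0.3557]
eef_rot: [3.141, -0.0, 1.616]
force: [-0.8, 0.3, -0.7]
grip_width: 0.0941
```

```bash
python3 -c "
from h import *
st(); c=shot('wrist','w1'); R=cv2.Rodrigues(c['rvec'])[0]; print(-R.T@c['tvec'].ravel())"
```

```text
1.25 [0.3523 0.2928 0.3557] [ 3.141 -0.     1.616] q [ 0.61  0.02  1.5  -0.    1.62  0.57] F [-0.8  0.3 -0.7] w 0.0941
[0.34909863 0.36212505 0.53664768]
```

View pics/w1.png

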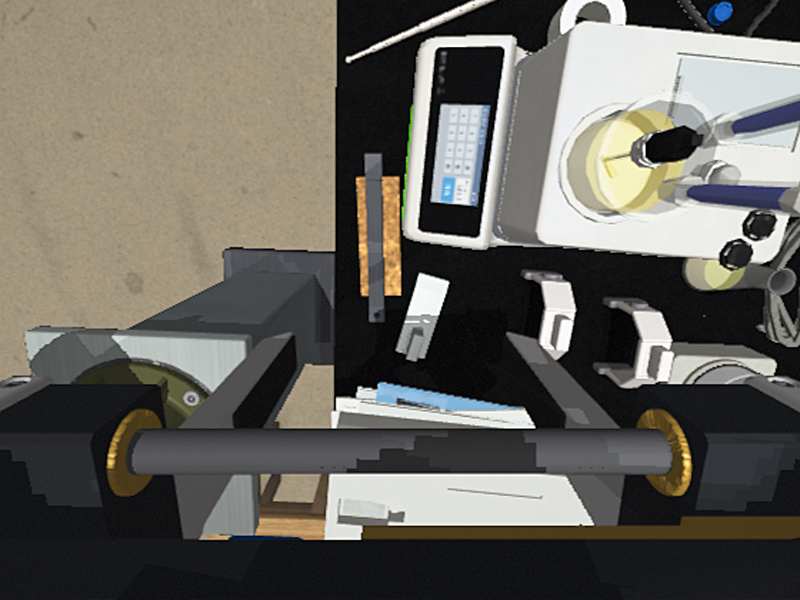

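View pics/topR.png

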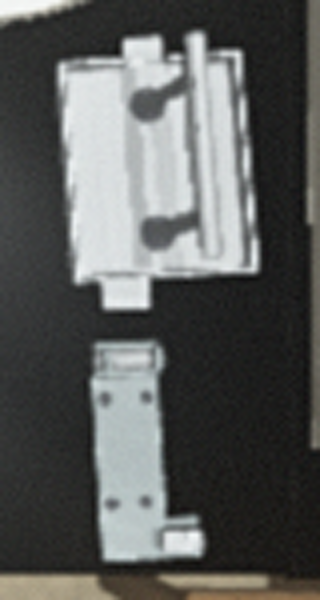

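The wrist view shows the bar at (375,155)–(376,320), the shim with its rib at the -y end (415,340) and nose at (432,277), and headbands at (550,310) and (640,345). I still need to know which end of the bar is the nose, so I'll take a close view with crops.

Emit:
{"api": "arm_command", "payload": {
  "increments": [
    {"gripper":1.0,"slide":[-0.01,-0.05,-0.05],"yaw":-0.02},
    {"gripper":1.0,"slide":[-0.02,-0.09,-0.1],"yaw":-0.05},
    {"gripper":1.0,"slide":[-0.02,-0.09,-0.15],"yaw":-0.05},
    {"gripper":1.0,"slide":[-0.02,-0.09,-0.2],"yaw":-0.05},
    {"gripper":1.0,"slide":[-0.02,-0.09,-0.2],"yaw":-0.05}
  ]
}}

```text
time_s: 1.92
ee_pos: [0.3303, 0.2034, 0.1536]
eef_rot: [-3.137, 0.002, 1.577]
force: [-0.4, -0.1, 1.2]
grip_width: 0.0938
```

```bash
python3 -c "
from h import *
st(); c=shot('wrist','w2')
a=c['color'][:,:,::-1][:300,150:400]
s=imaging.camera('scene')['color'][:,:,::-1][170:235,135:215]
cv2.imwrite('pics/m2.png',np.hstack([cv2.resize(a,(400,480),interpolation=3),cv2.resize(s,(400,480),interpolation=cv2.INTER_CUBIC)]))"
```

```text
1.93 [0.3303 0.2034 0.1536] [-3.137e+00  2.000e-03  1.577e+00] q [ 0.46 -0.01  2.    0.    1.15  0.45] F [-0.4 -0.1  1.2] w 0.0938
```

View pics/w2.png

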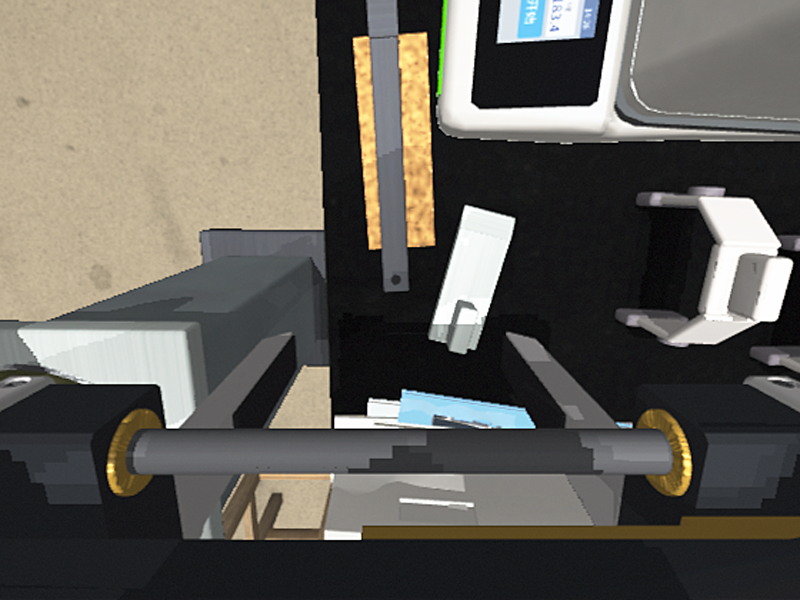

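View pics/m2.png

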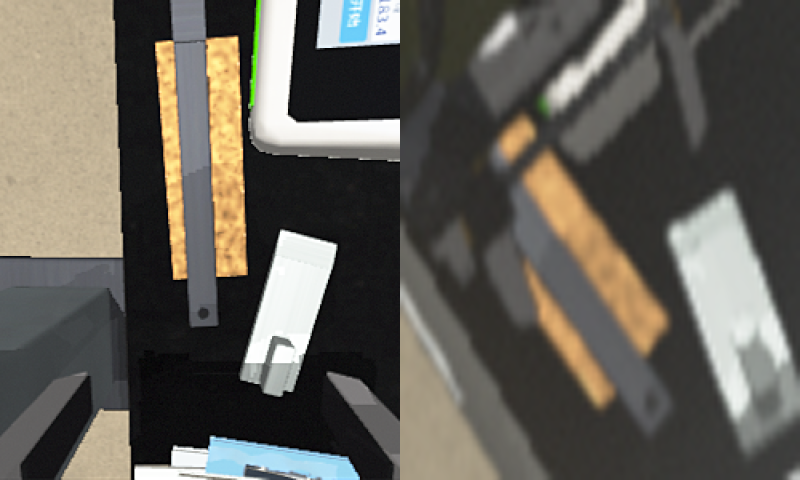

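The hole marks the handle, at the -y end (397,280), so the nose is at +y. In the w2 view the mat corners are (353,38), (427,33), (435,246) and (370,249), and the shim nose corners are (470,206) and (515,218).

```bash
python3 - <<'E'
from h import *
c=load("w2"); s=800/560
def f(l,uv,z): print(l,np.round(px2w(c,uv,z,s),4).tolist())
f("mat",[(353,38),(427,33),(435,246),(370,249)],.002)
f("bar handle end corners, bar edges at v=40",[(384,292),(410,290),(370,38),(398,38)],.011)
f("hole",[(396,279)],.011)
f("shim nose corners",[(470,206),(515,218)],.01)
f("shim rear left",[(429,340)],.01)
f("rib top front/back",[(458,301),(474,305)],.036)
c=load("w1")
f("bar ends w1",[(373,154),(376,321)],.011)
f("mat w1",[(356,177),(399,177),(401,295),(361,296)],.002)
f("shim w1 nose",[(421,273),(448,279)],.01)
c=load("topR")
k=4.0
def g(l,uv,z): print(l,np.round(px2w(c,np.array(uv)/k+[335,150],z),4).tolist())
g("plate corners",[(104,560),(160,555),(160,380),(93,380)],.004)
g("ridge cheek tops/ends",[(95,345),(160,343),(97,375),(162,372)],.04)
g("hook arm TL TR BR BL",[(160,527),(200,527),(203,553),(163,555)],.029)
g("lug end corners (top?)",[(105,308),(148,308)],.026)
g("tray rim corners",[(60,65),(240,50),(258,270),(77,280)],.026)
g("rail ends",[(196,35),(212,255)],.157)
E
```

```text
mat [[0.2962, 0.3785, 0.002], [0.3485, 0.3818, 0.002], [0.3583, 0.2314, 0.002], [0.3066, 0.2287, 0.002]]
bar handle end corners, bar edges at v=40 [[0.318, 0.1957, 0.011], [0.3387, 0.1974, 0.011], [0.3088, 0.3757, 0.011], [0.3281, 0.3757, 0.011]]
hole [[0.3275, 0.2063, 0.011]]
shim nose corners [[0.3833, 0.2629, 0.01], [0.418, 0.2541, 0.01]]
shim rear left [[0.3548, 0.1552, 0.01]]
rib top front/back [[0.3735, 0.1952, 0.036], [0.3855, 0.1923, 0.036]]
bar ends w1 [[0.3168, 0.4054, 0.011], [0.327, 0.1972, 0.011]]
mat w1 [[0.2962, 0.3783, 0.002], [0.349, 0.3807, 0.002], [0.3583, 0.2317, 0.002], [0.3058, 0.228, 0.002]]
shim w1 nose [[0.3824, 0.2637, 0.01], [0.4175, 0.2574, 0.01]]
plate corners [[0.2825, -0.2761, 0.004], [0.2866, -0.3192, 0.004], [0.4201, -0.3202, 0.004], [0.4196, -0.2683, 0.004]]
ridge cheek tops/ends [[0.4461, -0.2623, 0.04], [0.448, -0.3113, 0.04], [0.4237, -0.2637, 0.04], [0.4263, -0.3126, 0.04]]
hook arm TL TR BR BL [[0.3102, -0.313, 0.029], [0.3104, -0.3433, 0.029], [0.291, -0.3453, 0.029], [0.2894, -0.3151, 0.029]]
lug end corners (top?) [[0.4744, -0.273, 0.026], [0.4747, -0.3059, 0.026]]
tray rim corners [[0.6605, -0.2393, 0.026], [0.6739, -0.3784, 0.026], [0.5045, -0.3904, 0.026], [0.4955, -0.2518, 0.026]]
rail ends [[0.659, -0.3084, 0.157], [0.5068, -0.318, 0.157]]
```

Emit:
{"api": "arm_command", "payload": {
  "increments": [
    {"gripper":1.0,"slide":[0.0,0.0,0.05],"yaw":-0.18},
    {"gripper":1.0,"slide":[0.0,-0.04,0.09],"yaw":-0.36},
    {"gripper":1.0,"slide":[0.0,-0.1,0.11],"yaw":-0.54},
    {"gripper":1.0,"slide":[0.0,-0.16,0.11],"yaw":-0.72},
    {"gripper":1.0,"slide":[0.0,-0.22,0.11],"yaw":-0.9},
    {"gripper":1.0,"slide":[0.0,-0.28,0.11],"yaw":-1.08},
    {"gripper":1.0,"slide":[0.0,-0.34,0.11],"yaw":-1.26},
    {"gripper":1.0,"slide":[0.0,-0.4,0.11],"yaw":-1.44}
  ]
}}

```text
time_s: 3.02
ee_pos: [0.3318, -0.1983, 0.2683]
eef_rot: [3.139, -0.003, 0.13]
force: [1.4, 1.7, -0.6]
grip_width: 0.0937
```

Emit:
{"api": "arm_command", "payload": {
  "increments": [
    {"gripper":1.0,"slide":[0.0,-0.06,0.0],"yaw":-0.08},
    {"gripper":1.0,"slide":[0.02,-0.09,-0.03],"yaw":-0.08},
    {"gripper":1.0,"slide":[0.02,-0.09,-0.05],"yaw":-0.08},
    {"gripper":1.0,"slide":[0.02,-0.09,-0.05],"yaw":-0.08}
  ]
}}

```text
time_s: 3.52
ee_pos: [0.3519, -0.2861, 0.2165]
eef_rot: [3.141, -0.0, 0.056]
force: [-0.3, -0.6, 0.6]
grip_width: 0.094
```

```bash
python3 -c "
from h import *
st(); c=shot('wrist','w3',(100,0,460,270))"
```

```text
3.52 [ 0.3519 -0.2861  0.2165] [ 3.141 -0.     0.056] q [-0.76  0.07  1.76  0.    1.3   0.75] F [-0.3 -0.6  0.6] w 0.094
```

View pics/w3.png

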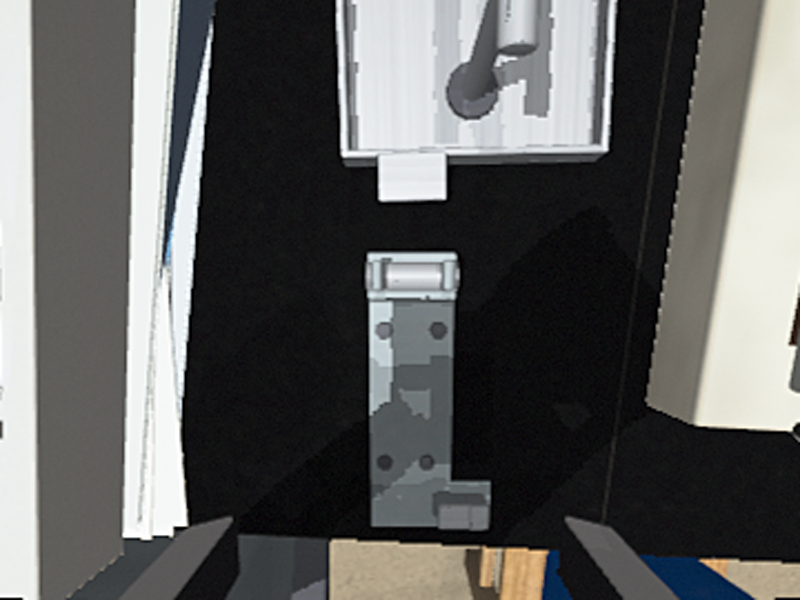

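The view shows the ridge centred at (413,274), the plate rear edge at v≈527, the hook arm around (463,512), the lug end (378..446,201) and the tray near-end top edge (343,157)–(607,151).

```bash
python3 - <<'E'
from h import *
c=load("w3"); k=800/360
def g(l,uv,z): print(l,np.round(px2w(c,np.array(uv)/k+[100,0],z),4).tolist())
g("ridge ends",[(387,275),(440,273)],.026)
g("plate",[(371,526),(370,300),(453,300),(452,480)],.004)
g("cheeks outer top",[(367,275),(459,273)],.04)
g("cheek front/back L,R",[(368,254),(370,297),(457,253),(457,297)],.004)
g("hook arm",[(437,492),(489,492),(489,527),(437,527)],.029)
g("lug",[(379,201),(446,201),(377,155)],.023)
g("tray rim",[(343,157),(607,151)],.026)
g("rail near end centre top",[(520,52)],.157)
E
```

```text
ridge ends [[0.4349, -0.2766, 0.026], [0.4376, -0.3056, 0.026]]
plate [[0.2811, -0.2739, 0.004], [0.421, -0.267, 0.004], [0.4237, -0.3156, 0.004], [0.3144, -0.3233, 0.004]]
cheeks outer top [[0.4338, -0.2663, 0.04], [0.4375, -0.3147, 0.04]]
cheek front/back L,R [[0.4467, -0.2647, 0.004], [0.4227, -0.2669, 0.004], [0.4501, -0.3159, 0.004], [0.4255, -0.3178, 0.004]]
hook arm [[0.3134, -0.3124, 0.029], [0.3151, -0.3431, 0.029], [0.2933, -0.345, 0.029], [0.2916, -0.3139, 0.029]]
lug [[0.4731, -0.2703, 0.023], [0.475, -0.3064, 0.023], [0.4958, -0.2681, 0.023]]
tray rim [[0.4933, -0.2504, 0.026], [0.5038, -0.3888, 0.026]]
rail near end centre top [[0.5032, -0.319, 0.157]]
```

Emit:
{"api": "arm_command", "payload": {
  "increments": [
    {"gripper":0.4,"slide":[0.0,0.02,0.05],"yaw":0.18},
    {"gripper":0.4,"slide":[0.0,0.08,0.06],"yaw":0.36},
    {"gripper":0.4,"slide":[0.0,0.14,0.06],"yaw":0.54},
    {"gripper":0.4,"slide":[0.0,0.2,0.06],"yaw":0.72},
    {"gripper":0.4,"slide":[0.0,0.26,0.06],"yaw":0.9},
    {"gripper":0.4,"slide":[0.0,0.32,0.06],"yaw":1.08},
    {"gripper":0.4,"slide":[-0.01,0.38,0.06],"yaw":1.26},
    {"gripper":0.4,"slide":[-0.02,0.44,0.05],"yaw":1.44}
  ]
}}

```text
time_s: 4.58
ee_pos: [0.3313, 0.1563, 0.2684]
eef_rot: [3.136, -0.002, 1.502]
force: [1.9, 0.2, 0.2]
grip_width: 0.0375
```

Emit:
{"api": "arm_command", "payload": {
  "increments": [
    {"gripper":0.4,"slide":[-0.006,0.05,-0.05],"yaw":0.134},
    {"gripper":0.4,"slide":[-0.006,0.087,-0.1],"yaw":0.134},
    {"gripper":0.4,"slide":[-0.006,0.087,-0.15],"yaw":0.134},
    {"gripper":0.4,"slide":[-0.006,0.087,-0.2],"yaw":0.134},
    {"gripper":0.4,"slide":[-0.006,0.087,-0.22],"yaw":0.134}
  ]
}}

```text
time_s: 5.2
ee_pos: [0.3256, 0.2415, 0.0452]
eef_rot: [3.142, -0.0, 1.63]
force: [0.1, -0.2, 0.6]
grip_width: 0.0376
```

```bash
python3 -c "
from h import *
st()"
```

```text
5.2 [0.3256 0.2415 0.0452] [ 3.142 -0.     1.63 ] q [0.55 0.21 2.06 0.   0.87 0.49] F [ 0.1 -0.2  0.6] w 0.0376
```

Emit:
{"api": "arm_command", "payload": {
  "grip_force": 10,
  "increments": [
    {"gripper":0.4,"slide":[0.0,0.0,-0.025],"yaw":0.0},
    {"gripper":0.4,"slide":[0.0,0.0,-0.04],"yaw":0.0},
    {"gripper":0.4,"slide":[0.0,0.0,-0.04],"yaw":0.0},
    {"gripper":0.0,"slide":[0.0,0.0,-0.04],"yaw":0.0},
    {"gripper":0.0,"slide":[0.0,0.0,-0.04],"yaw":0.0},
    {"gripper":0.0,"slide":[0.0,0.0,-0.04],"yaw":0.0}
  ]
}}

```text
time_s: 5.95
ee_pos: [0.3262, 0.2414, 0.0064]
eef_rot: [3.14, -0.001, 1.629]
force: [-1.3, 0.7, 8.8]
grip_width: 0.0196
```

Emit:
{"api": "arm_command", "payload": {
  "increments": [
    {"gripper":0.0,"slide":[0.0,0.0,0.01],"yaw":0.0},
    {"gripper":0.0,"slide":[0.0,0.001,0.02],"yaw":0.0},
    {"gripper":0.0,"slide":[0.0,0.003,0.03],"yaw":0.0},
    {"gripper":0.0,"slide":[0.0,0.005,0.04],"yaw":0.0},
    {"gripper":0.0,"slide":[0.0,0.008,0.05],"yaw":0.0},
    {"gripper":0.0,"slide":[-0.001,0.012,0.06],"yaw":0.0},
    {"gripper":0.0,"slide":[-0.001,0.014,0.067],"yaw":0.0},
    {"gripper":0.0,"slide":[-0.001,0.014,0.067],"yaw":0.0}
  ]
}}

```text
time_s: 6.95
ee_pos: [0.3248, 0.2552, 0.0728]
eef_rot: [3.141, -0.0, 1.629]
force: [-0.6, -1.2, -2.7]
grip_width: 0.0197
```

```bash
python3 -c "
from h import *
st(); c=shot('wrist','w4'); s=shot('scene','s4',(110,150,230,240)); 
a=cv2.imread('pics/w4.png'); b=cv2.imread('pics/s4.png')
cv2.imwrite('pics/m4.png',np.hstack([cv2.resize(a,(400,300)),cv2.resize(b,(400,300))]))"
```

```text
6.95 [0.3248 0.2552 0.0728] [ 3.141 -0.     1.629] q [ 0.58  0.17  2.03 -0.    0.94  0.52] F [-0.6 -1.2 -2.7] w 0.0197
```

View pics/m4.png

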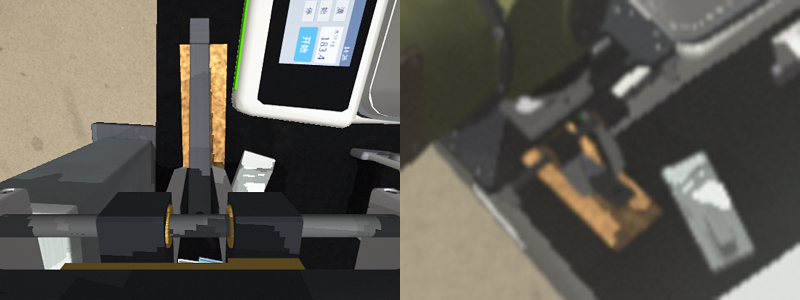

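```bash
python3 - <<'E'
from h import *
c=load("w4"); s=800/560
for z in (0,.005,.01,.015,.02):
    p=px2w(c,[(398,36)],z,s)[0]; d=np.hypot(p[0]-.3248,p[1]-.2552); print(z,np.round(p,4),"horiz",round(d,4),"L",round(np.hypot(d,.0743-z),4),"ang",round(np.arctan2(.0743-z,d),3))
E
```

```text
0 [0.3157 0.4065 0.    ] horiz 0.1516 L 0.1688 ang 0.456
0.005 [0.3158 0.4049 0.005 ] horiz 0.1499 L 0.1652 ang 0.433
0.01 [0.3159 0.4033 0.01  ] horiz 0.1483 L 0.1617 ang 0.409
0.015 [0.316  0.4016 0.015 ] horiz 0.1467 L 0.1582 ang 0.384
0.02 [0.3161 0.4    0.02  ] horiz 0.1451 L 0.1549 ang 0.358
```

Emit:
{"api": "arm_command", "payload": {
  "grip_force": 60,
  "increments": [
    {"gripper":0.0,"slide":[0.0,0.0,0.0],"yaw":0.0},
    {"gripper":0.0,"slide":[0.0,0.0,0.0],"yaw":0.0},
    {"gripper":0.0,"slide":[0.0,0.0,0.03],"yaw":0.0},
    {"gripper":0.0,"slide":[0.0,0.0,0.08],"yaw":0.0},
    {"gripper":0.0,"slide":[0.0,0.0,0.13],"yaw":0.0},
    {"gripper":0.0,"slide":[0.0,0.0,0.18],"yaw":0.0},
    {"gripper":0.0,"slide":[0.0,0.0,0.22],"yaw":0.0},
    {"gripper":0.0,"slide":[0.0,0.0,0.22],"yaw":0.0}
  ]
}}

```text
time_s: 8.05
ee_pos: [0.3253, 0.2554, 0.2946]
eef_rot: [3.138, -0.002, 1.629]
force: [-0.2, 0.6, -3.0]
grip_width: 0.0183
```

```bash
python3 -c "
from h import *
st(); c=shot('wrist','w5')
"
```

```text
8.05 [0.3253 0.2554 0.2946] [ 3.138e+00 -2.000e-03  1.629e+00] q [ 0.58 -0.07  1.73  0.    1.48  0.52] F [-0.2  0.6 -3. ] w 0.0183
```

View pics/w5.png

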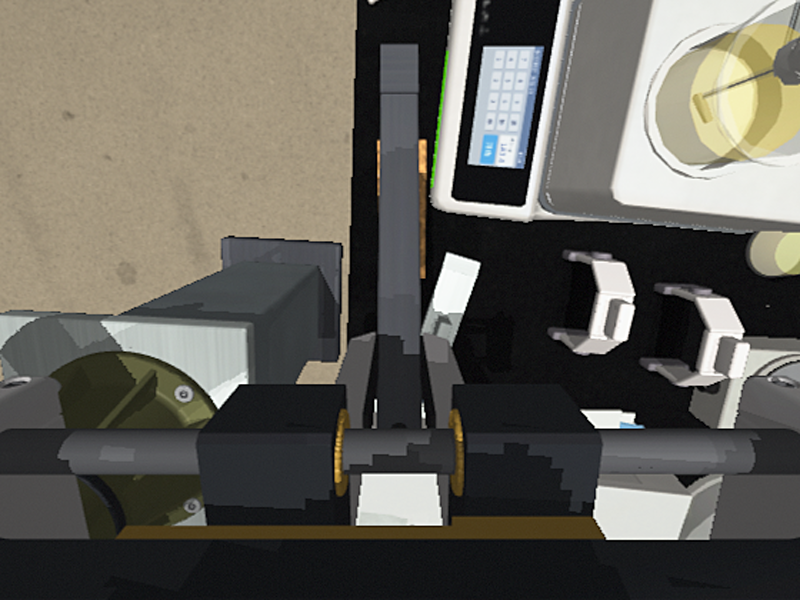

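The bar is held nose-down at about 0.43 rad, with its nose tip at (399,43) in the wrist view. I'm carrying it to the pry stand now.

Emit:
{"api": "arm_command", "payload": {
  "increments": [
    {"gripper":0.0,"slide":[0.0,-0.06,0.0],"yaw":-0.16},
    {"gripper":0.0,"slide":[0.0,-0.12,0.0],"yaw":-0.34},
    {"gripper":0.0,"slide":[-0.01,-0.18,0.0],"yaw":-0.52},
    {"gripper":0.0,"slide":[-0.02,-0.24,0.0],"yaw":-0.7},
    {"gripper":0.0,"slide":[-0.03,-0.3,0.0],"yaw":-0.88},
    {"gripper":0.0,"slide":[-0.04,-0.36,0.0],"yaw":-1.06},
    {"gripper":0.0,"slide":[-0.044,-0.42,0.0],"yaw":-1.24},
    {"gripper":0.0,"slide":[-0.044,-0.48,0.0],"yaw":-1.42}
  ]
}}

```text
time_s: 9.1
ee_pos: [0.2795, -0.2269, 0.2911]
eef_rot: [-3.14, 0.001, 0.202]
force: [1.2, 1.1, -2.5]
grip_width: 0.0182
```

Emit:
{"api": "arm_command", "payload": {
  "increments": [
    {"gripper":0.0,"slide":[0.0,-0.05,0.0],"yaw":-0.149},
    {"gripper":0.0,"slide":[0.0,-0.075,-0.04],"yaw":-0.149},
    {"gripper":0.0,"slide":[0.0,-0.075,-0.09],"yaw":-0.149},
    {"gripper":0.0,"slide":[0.0,-0.075,-0.14],"yaw":-0.149},
    {"gripper":0.0,"slide":[0.0,-0.075,-0.17],"yaw":-0.149},
    {"gripper":0.0,"slide":[0.0,-0.075,-0.17],"yaw":-0.149},
    {"gripper":0.0,"slide":[0.0,-0.075,-0.17],"yaw":-0.149}
  ]
}}

```text
time_s: 9.98
ee_pos: [0.2808, -0.3002, 0.1231]
eef_rot: [3.141, -0.0, 0.06]
force: [-0.4, -0.2, -1.8]
grip_width: 0.0183
```

```bash
python3 -c "
from h import *
st(); c=shot('wrist','w6'); im=cv2.imread('pics/w6.png')
for x in (-.155,0,.055,.12):
    for z in (.026,):
        p=np.array([.436,-.2905,z])+x*np.array([.998,.06,0]); print(x,w2px(c,p,800/560).round())
"
```

```text
9.97 [ 0.2808 -0.3002  0.1231] [ 3.141 -0.     0.06 ] q [-0.91  0.09  1.99  0.    1.07  0.6 ] F [-0.4 -0.2 -1.8] w 0.0183
-0.155 [[397. 298.]]
0 [[396.  45.]]
0.055 [[396. -64.]]
0.12 [[ 396. -210.]]
```

View pics/w6.png

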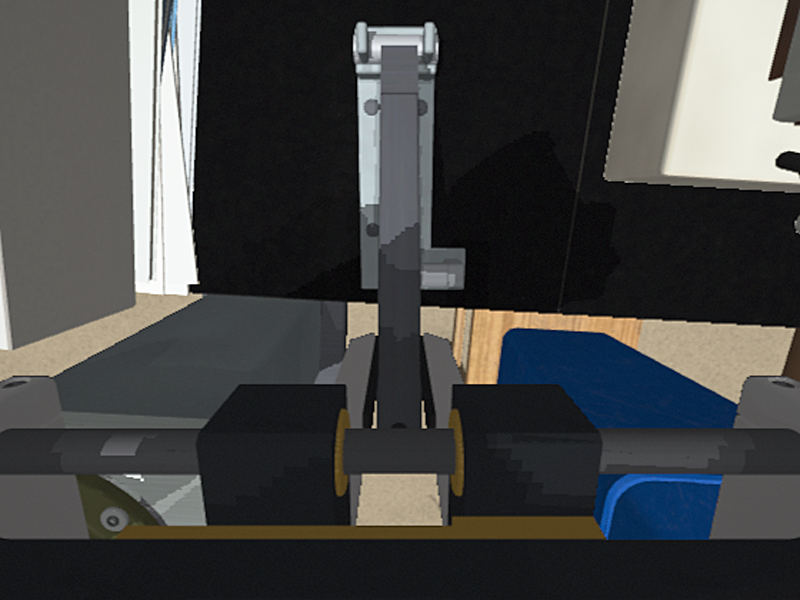

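The bar lines up with the cheeks (bar tip x≈399, cheek midpoint 396). Now I descend and slide it in along its slope.

Emit:
{"api": "arm_command", "payload": {
  "increments": [
    {"gripper":0.0,"slide":[0.0,0.0,-0.018],"yaw":0.0},
    {"gripper":0.0,"slide":[0.01,0.001,-0.023],"yaw":0.0},
    {"gripper":0.0,"slide":[0.02,0.001,-0.0275],"yaw":0.0},
    {"gripper":0.0,"slide":[0.03,0.002,-0.032],"yaw":0.0},
    {"gripper":0.0,"slide":[0.035,0.002,-0.0345],"yaw":0.0},
    {"gripper":0.0,"slide":[0.035,0.002,-0.0345],"yaw":0.0}
  ]
}}

```text
time_s: 10.78
ee_pos: [0.3164, -0.2982, 0.0885]
eef_rot: [3.141, -0.001, 0.06]
force: [-0.3, 0.0, 0.3]
grip_width: 0.0003
```

Emit:
{"api": "arm_command", "payload": {
  "increments": [
    {"gripper":0.0,"slide":[0.006,0.0,-0.003],"yaw":0.0},
    {"gripper":0.0,"slide":[0.012,0.001,-0.0055],"yaw":0.0},
    {"gripper":0.0,"slide":[0.012,0.001,-0.0055],"yaw":0.0}
  ]
}}

```text
time_s: 11.15
ee_pos: [0.328, -0.2968, 0.0822]
eef_rot: [-3.141, 0.0, 0.06]
force: [0.0, -0.6, 0.4]
grip_width: 0.0003
```

```bash
python3 -c "
from h import *
st(); c=shot('wrist','w7',(100,0,460,270))"
```

```text
11.15 [ 0.328  -0.2968  0.0822] [-3.141  0.     0.06 ] q [-0.82  0.22  1.94  0.    0.98  0.69] F [ 0.  -0.6  0.4] w 0.0003
```

View pics/w7.png

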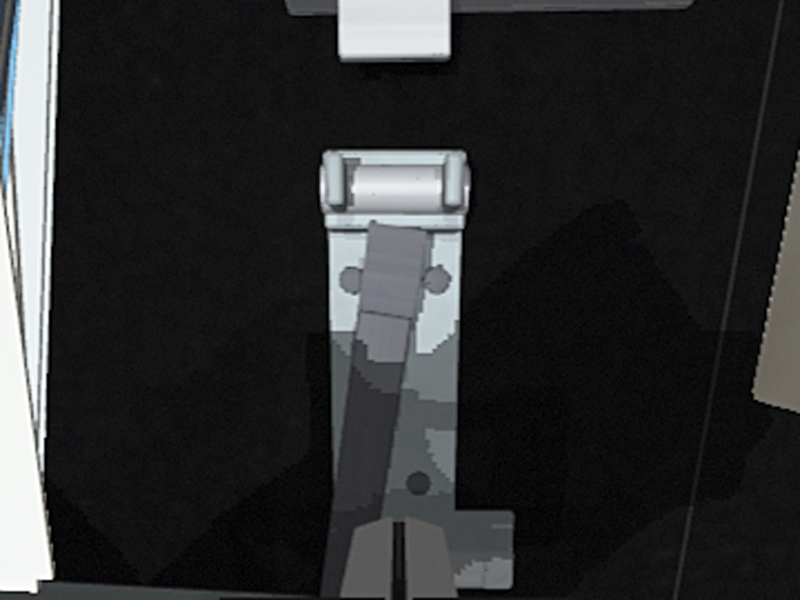

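The bar slipped out of the fingers when its nose caught the ridge (grip width reads 0). In w7 it lies on the sole plate with nose corners at (370,221) and (430,230). I'm measuring it from this picture so I can grasp it again.

```bash
python3 - <<'E'
from h import *
c=load("w7"); k=800/360
U=lambda uv: np.array(uv)/k+[100,0]
print(-cv2.Rodrigues(c['rvec'])[0].T@c['tvec'].ravel())
for z in (.005,.013,.025,.035):
    p=px2w(c,U([(370,221),(430,230),(361,313),(414,319),(346,430),(396,430),(338,500),(386,500)]),z)
    print(z,"nose",p[:2,:2].round(4).tolist(),"w",np.linalg.norm(p[0]-p[1]).round(4),"line w",np.linalg.norm(p[2]-p[3]).round(4),"nose-line",np.linalg.norm(p[:2].mean(0)-p[2:4].mean(0)).round(4),"w430",np.linalg.norm(p[4]-p[5]).round(4),"w500",np.linalg.norm(p[6]-p[7]).round(4), "ax",np.arctan2(*( (p[:2].mean(0)-p[6:].mean(0))[[1,0]])).round(4), p[6:].mean(0).round(4))
c=load("w6")
for L in (.162,.165):
  for z0 in np.arange(.03,.07,.005):
    p=px2w(c,[(399,46)],z0,800/560)[0]; d=np.hypot(*(p[:2]-[.2808,-.3002])); l=np.hypot(d,.1231-z0)
    if abs(l-L)<.003: print(L,z0,d.round(4),l.round(4),np.arctan2(.1231-z0,d).round(3))
E
```

```text
[ 0.3983888  -0.29358509  0.26315867]
0.005 nose [[0.4261, -0.2815], [0.4243, -0.3041]] w 0.0227 line w 0.0206 nose-line 0.0334 w430 0.0202 w500 0.0199 ax -0.0852 [ 0.3168 -0.2835  0.005 ]
0.013 nose [[0.4253, -0.2818], [0.4235, -0.3038]] w 0.022 line w 0.02 nose-line 0.0324 w430 0.0196 w500 0.0193 ax -0.0852 [ 0.3194 -0.2838  0.013 ]
0.025 nose [[0.424, -0.2824], [0.4223, -0.3033]] w 0.021 line w 0.019 nose-line 0.0309 w430 0.0186 w500 0.0184 ax -0.0852 [ 0.3232 -0.2843  0.025 ]
0.035 nose [[0.4229, -0.2829], [0.4213, -0.3029]] w 0.0201 line w 0.0182 nose-line 0.0296 w430 0.0179 w500 0.0176 ax -0.0852 [ 0.3263 -0.2847  0.035 ]
0.162 0.04999999999999999 0.1477 0.1648 0.459
0.162 0.054999999999999986 0.1462 0.1613 0.436
0.165 0.04999999999999999 0.1477 0.1648 0.459
```

```bash
python3 - <<'E'
from h import *
c=load("w6"); print(px2w(c,[(190,293),(340,300),(470,308),(560,312)],0,800/560).round(4))
c=load("w3"); k=800/360; print(px2w(c,np.array([(240,535),(520,543)])/k+[100,0],0).round(4))
E
```

```text
[[ 0.2692 -0.1457  0.    ]
 [ 0.2705 -0.2577  0.    ]
 [ 0.27   -0.3558  0.    ]
 [ 0.2709 -0.424   0.    ]]
[[ 0.2688 -0.1893  0.    ]
 [ 0.2733 -0.371   0.    ]]
```

Emit:
{"api": "arm_command", "payload": {
  "grip_force": 10,
  "increments": [
    {"gripper":0.45,"slide":[0.0,0.0,0.02],"yaw":0.0},
    {"gripper":0.45,"slide":[-0.03,0.01,0.02],"yaw":-0.1},
    {"gripper":0.45,"slide":[-0.073,0.0185,0.01],"yaw":-0.145},
    {"gripper":0.45,"slide":[-0.073,0.0185,0.0],"yaw":-0.145},
    {"gripper":0.45,"slide":[-0.073,0.0185,-0.03],"yaw":-0.145},
    {"gripper":0.45,"slide":[-0.073,0.0185,-0.05],"yaw":-0.145},
    {"gripper":0.45,"slide":[-0.073,0.0185,-0.05],"yaw":-0.145}
  ]
}}

```text
time_s: 12.08
ee_pos: [0.2547, -0.2781, 0.0316]
eef_rot: [-3.14, 0.002, -0.085]
force: [0.0, 0.2, 0.8]
grip_width: 0.0423
```

```bash
python3 -c "
from h import *
st(); shot('wrist','w8')"
```

```text
12.07 [ 0.2547 -0.2781  0.0316] [-3.14e+00  2.00e-03 -8.50e-02] q [-0.93  0.18  2.14  0.    0.82  0.73] F [0.  0.2 0.8] w 0.0423
```

View pics/w8.png

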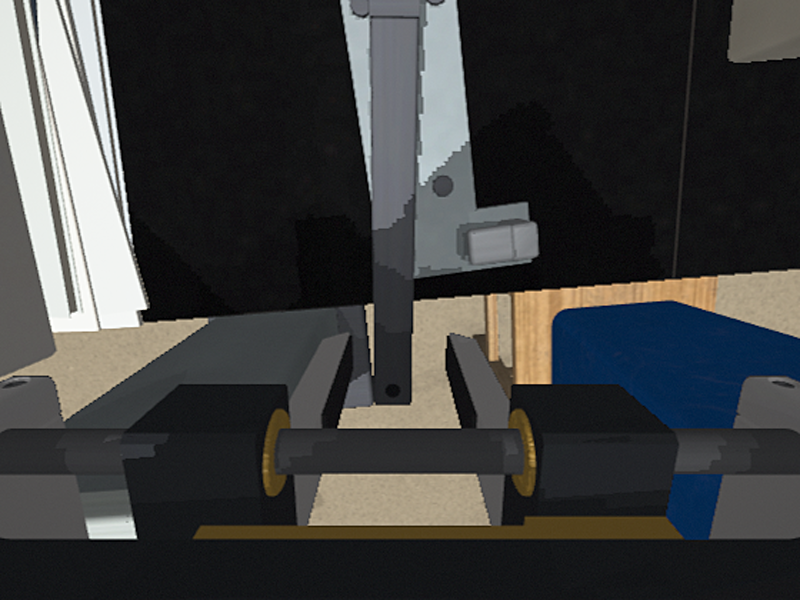

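The view shows the bar between the fingers, with its tail hole at (393,391) overhanging the bench edge. That allows a deeper grip.

Emit:
{"api": "arm_command", "payload": {
  "grip_force": 10,
  "increments": [
    {"gripper":0.45,"slide":[-0.002,0.0005,-0.015],"yaw":0.0},
    {"gripper":0.45,"slide":[-0.002,0.0005,-0.03],"yaw":0.0},
    {"gripper":0.45,"slide":[-0.002,0.0005,-0.0355],"yaw":0.0},
    {"gripper":0.0,"slide":[-0.002,0.0005,-0.0355],"yaw":0.0},
    {"gripper":0.0,"slide":[-0.002,0.0005,-0.0355],"yaw":0.0},
    {"gripper":0.0,"slide":[-0.002,0.0005,-0.0355],"yaw":0.0}
  ]
}}

```text
time_s: 12.88
ee_pos: [0.2529, -0.2781, -0.0026]
eef_rot: [3.141, -0.0, -0.085]
force: [0.1, 1.7, 2.9]
grip_width: 0.0199
```

Emit:
{"api": "arm_command", "payload": {
  "increments": [
    {"gripper":0.0,"slide":[0.0,0.0,0.01],"yaw":0.0},
    {"gripper":0.0,"slide":[0.001,0.0,0.02],"yaw":0.0},
    {"gripper":0.0,"slide":[0.003,0.0,0.03],"yaw":0.0},
    {"gripper":0.0,"slide":[0.005,0.0,0.04],"yaw":0.0},
    {"gripper":0.0,"slide":[0.008,-0.001,0.05],"yaw":0.0},
    {"gripper":0.0,"slide":[0.011,-0.001,0.06],"yaw":0.0},
    {"gripper":0.0,"slide":[0.013,-0.001,0.065],"yaw":0.0},
    {"gripper":0.0,"slide":[0.013,-0.001,0.065],"yaw":0.0}
  ]
}}

```text
time_s: 13.88
ee_pos: [0.2656, -0.279, 0.0624]
eef_rot: [3.141, 0.001, -0.085]
force: [-3.9, 0.6, 0.2]
grip_width: 0.02
```

Emit:
{"api": "arm_command", "payload": {
  "grip_force": 60,
  "increments": [
    {"gripper":0.0,"slide":[0.0,0.0,0.0],"yaw":0.0},
    {"gripper":0.0,"slide":[0.0,0.0,0.0],"yaw":0.0},
    {"gripper":0.0,"slide":[0.0,0.0,0.0],"yaw":0.0}
  ]
}}

```text
time_s: 14.25
ee_pos: [0.2655, -0.2789, 0.062]
eef_rot: [-3.141, 0.001, -0.085]
force: [-4.8, -0.5, -0.5]
grip_width: 0.0193
```

```bash
python3 -c "
from h import *
st()"
```

```text
14.25 [ 0.2655 -0.2789  0.062 ] [-3.141e+00  1.000e-03 -8.500e-02] q [-0.91  0.14  2.1  -0.    0.9   0.75] F [-4.8 -0.5 -0.5] w 0.0193
```

Emit:
{"api": "arm_command", "payload": {
  "increments": [
    {"gripper":0.0,"slide":[-0.005,0.0,0.01],"yaw":0.0},
    {"gripper":0.0,"slide":[-0.015,-0.005,0.05],"yaw":0.05},
    {"gripper":0.0,"slide":[-0.01,-0.013,0.09],"yaw":0.145},
    {"gripper":0.0,"slide":[0.01,-0.021,0.09],"yaw":0.145},
    {"gripper":0.0,"slide":[0.01,-0.021,0.09],"yaw":0.145}
  ]
}}

```text
time_s: 14.88
ee_pos: [0.2762, -0.3002, 0.1526]
eef_rot: [3.141, -0.001, 0.06]
force: [-0.7, 0.5, -3.1]
grip_width: 0.0193
```

```bash
python3 -c "
from h import *
st(); c=shot('wrist','w9'); g=c['color'].mean(2); 
for r in range(0,90,3): print(r,g[r,262:296:3].round().astype(int))
"
```

```text
14.88 [ 0.2762 -0.3002  0.1526] [ 3.141e+00 -1.000e-03  6.000e-02] q [-0.92  0.04  1.96  0.    1.14  0.59] F [-0.7  0.5 -3.1] w 0.0193
0 [  9 105 100 101 100 100 102 102 102 101 103   4]
3 [ 12 102  98 100 100 100 101 100 101 101 103   4]
6 [ 10 105 102 102 102 103 101 101 102 101 104   2]
9 [ 11 102  98  97  97 100 100  98  98  99  99   7]
12 [ 13 102  99  99  99 100 101 101  99 101 101  23]
15 [  8 109 105 105 106 105 105 106 105 106 105  25]
18 [ 13 106 102 103 102 102 104 101 101 102 103  22]
21 [ 12 106 102 103 101 102 104 103 103 103 104  21]
24 [  3 103 101  99 100 100  99 101 100 101 103  52]
27 [209 103 105 104 105 104 104 104 105 107 104  97]
30 [111  98  99 101  99 101 100 100 101 101 102  81]
33 [105  79  81  81  83  82  81  83  82  82  82  81]
36 [174  97 108 105 107 106 104 106 105 104 101  80]
39 [177  93 106 104 104 104 102 103 103 103  98  77]
42 [146  95 107 104 104 104 104 104 103 102  99  49]
45 [156  99 107 103 103 105 103 104 104 104  99  52]
48 [108 100 106 103 105 104 103 104 103 104  99  62]
51 [179  97 105 105 106 106 105 104 104 102  98 103]
54 [124 100 107 106 104 107 105 106 103 104  99  81]
57 [ 76 101 107 105 106 105 106 105 105 105 101  51]
60 [165 100 106 106 105 107 104 104 104 106  99 137]
63 [183 100 109 107 107 106 107 105 106 105 100 153]
66 [181  98 109 107 105 107 106 107 106 105 100 131]
69 [181 101 109 106 106 109 106 109 105 105  99 180]
72 [ 97 105 109 106 105 107 108 107 105 106 103  94]
75 [106 104 108 107 107 109 107 109 105 105 102 103]
78 [107 103 108 108 107 107 106 110 107 108 102  72]
81 [ 91 102 108 108 107 109 108 109 106 106 102 189]
84 [179 101 110 109 107 109 107 109 107 107 103 171]
87 [180 102 108 108 107 109 109 108 107 106 101 168]
```

```bash
python3 - <<'E'
from h import *
from scipy.optimize import brentq
def ang(n,uv,tcp,yaw,off,L):
    c=load(n); u=np.array([np.cos(yaw),np.sin(yaw)])
    def f(th):
        s=L*np.cos(th)+.0045*np.sin(th); z=tcp[2]+off-L*np.sin(th)+.0045*np.cos(th)
        return w2px(c,[*(np.array(tcp[:2])+s*u),z])[0,1]-uv
    return brentq(f,-.1,1.2)
for L in (.137,.139,.141): print(L,ang("w9",33.5,(.2762,-.3002,.1526),.06,.011,L))
for L in (.131,.1325,.134): print("old",L,ang("w6",66,(.2808,-.3002,.1231),.06,.0,L), ang("w6",32,(.2808,-.3002,.1231),.06,.0,L+.0325))
E
```

```text
0.137 0.29693585154942576
0.139 0.31912901183817494
0.141 0.33996585751897546
old 0.131 0.45691297345674575 0.47748113454752594
old 0.1325 0.47190145908871195 0.48700775582433165
old 0.134 0.4862566448305987 0.496265215058232
```

```bash
python3 - <<'E'
from h import *
c=load("w9"); g=c["color"].mean(2); R=cv2.Rodrigues(c['rvec'])[0]; cp=-R.T@c['tvec'].ravel(); print("cam",cp.round(4),"f",c["mtx"][0,0],c["mtx"][:2,2], "fwd",R[2].round(3))
im=cv2.resize(c["color"][0:120,230:330],(800,600)); 
u=np.array([.998,.06])
for r in (2,6,12,18,22):
    row=g[r,250:305]; m=row>55; i=np.where(m)[0]; a,b=i[0],i[-1]
    # subpixel
    lo=250+a-(row[a]-55)/(row[a]-row[a-1]+1e-6); hi=250+b+(row[b]-55)/(row[b]-row[b+1]+1e-6)
    w=hi-lo; depth=c["mtx"][0,0]*.02/w; ray=np.linalg.inv(c["mtx"])@[(lo+hi)/2,r,1]; p=cp+R.T@(ray*depth)
    print(r,round(lo,2),round(hi,2),round(w,2),p.round(4),"rel to TCP along",round((p[:2]-[.2762,-.3002])@u,4),"z",round(p[2]-.1526,4))
E
```

```text
cam [ 0.3464 -0.2968  0.3337] f 292.754071478764 [278.99807481 208.27405924] fwd [-0.242 -0.015 -0.97 ]
2 263.34 294.3 30.97 [ 0.4295 -0.2919  0.1179] rel to TCP along 0.1535 z -0.0347
6 262.88 294.31 31.42 [ 0.4259 -0.292   0.1216] rel to TCP along 0.1498 z -0.031
12 262.91 294.46 31.56 [ 0.4218 -0.2923  0.1235] rel to TCP along 0.1458 z -0.0291
18 262.89 294.47 31.58 [ 0.4181 -0.2925  0.1245] rel to TCP along 0.1421 z -0.0281
22 253.56 294.43 40.87 [ 0.3998 -0.2913  0.1725] rel to TCP along 0.1239 z 0.0199
```

Emit:
{"api": "arm_command", "payload": {
  "increments": [
    {"gripper":0.0,"slide":[-0.02,-0.001,-0.03],"yaw":0.0},
    {"gripper":0.0,"slide":[-0.02,-0.001,-0.06],"yaw":0.0},
    {"gripper":0.0,"slide":[-0.02,-0.001,-0.087],"yaw":0.0},
    {"gripper":0.0,"slide":[-0.02,-0.001,-0.087],"yaw":0.0}
  ]
}}

```text
time_s: 15.42
ee_pos: [0.2546, -0.2998, 0.0638]
eef_rot: [-3.138, 0.002, 0.06]
force: [-0.3, -0.3, -1.7]
grip_width: 0.019
```

Emit:
{"api": "arm_command", "payload": {
  "grip_force": 4,
  "increments": [
    {"gripper":0.0,"slide":[0.0,0.0,0.0],"yaw":0.0},
    {"gripper":0.0,"slide":[0.0,0.0,0.0],"yaw":0.0},
    {"gripper":0.0,"slide":[0.0,0.0,0.0],"yaw":0.0},
    {"gripper":0.0,"slide":[0.0,0.0,0.0],"yaw":0.0}
  ]
}}

```text
time_s: 15.92
ee_pos: [0.2558, -0.3011, 0.0653]
eef_rot: [3.141, -0.0, 0.06]
force: [-1.6, 0.2, -1.4]
grip_width: 0.0201
```

Emit:
{"api": "arm_command", "payload": {
  "grip_force": 60,
  "increments": [
    {"gripper":0.0,"slide":[0.0,0.0,0.0],"yaw":0.0},
    {"gripper":0.0,"slide":[0.0,0.0,0.0],"yaw":0.0},
    {"gripper":0.0,"slide":[0.0,0.0,0.01],"yaw":0.0},
    {"gripper":0.0,"slide":[0.0,0.0,0.03],"yaw":0.0},
    {"gripper":0.0,"slide":[0.0,0.0,0.06],"yaw":0.0},
    {"gripper":0.0,"slide":[0.0,0.0,0.06],"yaw":0.0}
  ]
}}

```text
time_s: 16.68
ee_pos: [0.2563, -0.3018, 0.1267]
eef_rot: [3.138, -0.002, 0.06]
force: [0.9, -0.5, -2.9]
grip_width: 0.0195
```

```bash
cat >> h.py <<'E'
def barangle(name,yaw=None):
    """fit bar top in the wrist picture: line row (30 mm mark), nose row by columns"""
    c=shot("wrist",name); g=c["color"].mean(2); o=readout.get_obs(); t=o["ee_pos"]; y=o["eef_rot"][2]
    u=np.array([np.cos(y),np.sin(y)]); R=cv2.Rodrigues(c['rvec'])[0]; cp=-R.T@c['tvec'].ravel()
    prof=g[:150,272:288].mean(1); print("profile",prof[:110:2].round().astype(int))
    return c
E
python3 -c "
from h import *
st(); barangle('w10')
"
```

```text
16.68 [ 0.2563 -0.3018  0.1267] [ 3.138e+00 -2.000e-03  6.000e-02] q [-0.96  0.04  2.02  0.    1.07  0.55] F [ 0.9 -0.5 -2.9] w 0.0195
profile [224 238 228 205 189 172  92 105 104 103 102 100 105 102 100 101 106 105
 103 103 101 104 103 101  85 103 104 104 104 104 104 104 104 105 106 105
 106 106 106 106 106 107 107 107 107 107 107 108 107 108 107 108 108 108
 108]
```

```bash
cat >> h.py <<'E'
from scipy.optimize import least_squares
def solve_bar(name,tcp,yaw,nose_row,line_row,off=.011,d=.0325):
    c=load(name); u=np.array([np.cos(yaw),np.sin(yaw)])
    def row(L,th):
        s=L*np.cos(th)+.0045*np.sin(th); z=tcp[2]+off-L*np.sin(th)+.0045*np.cos(th)
        return w2px(c,[*(np.array(tcp[:2])+s*u),z])[0,1]
    for L in (.165,.168,.171,.174): 
        th=least_squares(lambda t:row(L,t[0])-nose_row,[.4]).x[0]; th2=least_squares(lambda t:row(L-d,t[0])-line_row,[.4]).x[0]
        print(L,round(th,3),round(th2,3))
E
python3 -c "
from h import *
solve_bar('w10',(.2563,-.3018,.1267),.06,11.5,48)"
```

```text
0.165 0.402 0.356
0.168 0.421 0.388
0.171 0.44 0.418
0.174 0.457 0.445
```

Bar angle is about 0.43 rad, with the nose 171 mm from the grip. Entering again, this time with 5 mm of clearance over the ridge.

Emit:
{"api": "arm_command", "payload": {
  "increments": [
    {"gripper":0.0,"slide":[0.015,0.001,0.0],"yaw":0.0},
    {"gripper":0.0,"slide":[0.015,0.001,-0.018],"yaw":0.0},
    {"gripper":0.0,"slide":[0.015,0.001,-0.026],"yaw":0.0},
    {"gripper":0.0,"slide":[0.025,0.002,-0.0306],"yaw":0.0},
    {"gripper":0.0,"slide":[0.035,0.003,-0.0352],"yaw":0.0},
    {"gripper":0.0,"slide":[0.045,0.003,-0.0398],"yaw":0.0},
    {"gripper":0.0,"slide":[0.0545,0.004,-0.0441],"yaw":0.0},
    {"gripper":0.0,"slide":[0.0545,0.004,-0.0441],"yaw":0.0}
  ]
}}

```text
time_s: 17.73
ee_pos: [0.3107, -0.2968, 0.0805]
eef_rot: [-3.141, 0.0, 0.061]
force: [0.3, -0.5, -2.9]
grip_width: 0.0192
```

```bash
python3 -c "
from h import *
st(); barangle('w11')
"
```

```text
17.73 [ 0.3107 -0.2968  0.0805] [-3.141  0.     0.061] q [-0.85  0.19  1.98  0.    0.97  0.66] F [ 0.3 -0.5 -2.9] w 0.0192
profile [  8   8   6   7  16  15 106 103 101 100  99  98 102  99  97  98 103 102
 101 101  98 102 100  98  83 101 101 101 101 102 102 102 102 103 103 103
 103 103 104 104 104 104 105 104 105 105 105 105 105 105 105 105 106 105
 106]
```

Emit:
{"api": "arm_command", "payload": {
  "increments": [
    {"gripper":0.0,"slide":[0.003,0.0,-0.003],"yaw":0.0},
    {"gripper":0.0,"slide":[0.008,0.0,-0.0055],"yaw":0.0},
    {"gripper":0.0,"slide":[0.014,0.0005,-0.0085],"yaw":0.0},
    {"gripper":0.0,"slide":[0.02,0.001,-0.0113],"yaw":0.0},
    {"gripper":0.0,"slide":[0.025,0.001,-0.0137],"yaw":0.0},
    {"gripper":0.0,"slide":[0.025,0.001,-0.0137],"yaw":0.0}
  ]
}}

```text
time_s: 18.52
ee_pos: [0.3357, -0.296, 0.067]
eef_rot: [3.142, -0.0, 0.06]
force: [1.6, -0.2, -1.0]
grip_width: 0.0192
```

```bash
python3 -c "
from h import *
st(); barangle('w12')
"
```

```text
18.52 [ 0.3357 -0.296   0.067 ] [ 3.142 -0.     0.06 ] q [-0.8   0.25  1.94  0.    0.95  0.71] F [ 1.6 -0.2 -1. ] w 0.0192
profile [218 223 224 222 222 221 220 224 229 226 227 230 230 230 220 135  63  87
  99  98 101  97  97  61 102 100 100 100 100 101 101 101 102 102 102 103
 103 103 103 103 103 103 103 104 104 104 104 104 104 104 104 105 105 105
 105]
```

View pics/w12.png

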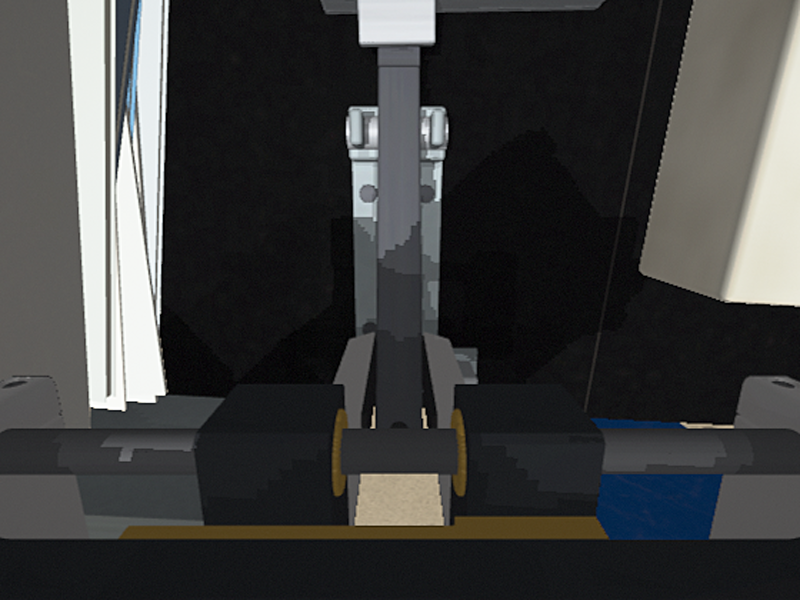

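The nose is seated under the lug (lug edge at v≈46, bar's 30 mm line at v≈66) and the bar is centred between the cheeks. Now I press the handle down.

Emit:
{"api": "arm_command", "payload": {
  "grip_force": 40,
  "increments": [
    {"gripper":0.0,"slide":[0.0,0.0,0.0],"yaw":0.0},
    {"gripper":0.0,"slide":[-0.003,0.0,-0.008],"yaw":0.0},
    {"gripper":0.0,"slide":[-0.005,0.0,-0.015],"yaw":0.0},
    {"gripper":0.0,"slide":[-0.008,0.0,-0.025],"yaw":0.0},
    {"gripper":0.0,"slide":[-0.01,-0.0005,-0.036],"yaw":0.0},
    {"gripper":0.0,"slide":[-0.01,-0.0005,-0.036],"yaw":0.0}
  ]
}}

```text
time_s: 19.32
ee_pos: [0.3247, -0.2966, 0.0307]
eef_rot: [-3.141, 0.001, 0.059]
force: [-2.5, -1.1, 4.1]
grip_width: 0.0196
```

```bash
python3 -c "
from h import *
st()"
```

```text
19.32 [ 0.3247 -0.2966  0.0307] [-3.141e+00  1.000e-03  5.900e-02] q [-0.82  0.31  1.98 -0.    0.86  0.69] F [-2.5 -1.1  4.1] w 0.0196
```

Emit:
{"api": "arm_command", "payload": {
  "increments": [
    {"gripper":0.0,"slide":[0.0,0.0,-0.006],"yaw":0.0},
    {"gripper":0.0,"slide":[-0.001,0.0,-0.011],"yaw":0.0},
    {"gripper":0.0,"slide":[-0.001,0.0,-0.016],"yaw":0.0},
    {"gripper":0.0,"slide":[-0.001,0.0,-0.02],"yaw":0.0},
    {"gripper":0.0,"slide":[-0.001,0.0,-0.0225],"yaw":0.0},
    {"gripper":0.0,"slide":[-0.001,0.0,-0.0225],"yaw":0.0}
  ]
}}

```text
time_s: 20.08
ee_pos: [0.3242, -0.2968, 0.0091]
eef_rot: [3.141, -0.0, 0.06]
force: [-0.7, 1.2, 8.7]
grip_width: 0.0194
```

```bash
python3 -c "
from h import *
st()"
```

```text
20.07 [ 0.3242 -0.2968  0.0091] [ 3.141 -0.     0.06 ] q [-0.82  0.35  1.99 -0.    0.8   0.69] F [-0.7  1.2  8.7] w 0.0194
```

Emit:
{"api": "arm_command", "payload": {
  "increments": [
    {"gripper":0.0,"slide":[0.0,0.0,-0.0015],"yaw":0.0},
    {"gripper":0.0,"slide":[0.0,0.0,-0.002],"yaw":0.0},
    {"gripper":0.0,"slide":[0.0,0.0,-0.002],"yaw":0.0}
  ]
}}

```text
time_s: 20.45
ee_pos: [0.3243, -0.2969, 0.0072]
eef_rot: [3.141, -0.001, 0.06]
force: [-1.8, 0.6, 9.8]
grip_width: 0.0192
```

```bash
python3 -c "
from h import *
st(); c=shot('wrist','w13'); s=shot('scene','s13',(280,290,430,400))
a=cv2.imread('pics/w13.png')[0:450,200:600]; b=cv2.imread('pics/s13.png')
cv2.imwrite('pics/m13.png',np.hstack([a,cv2.resize(b,(400,293+157))]))"
```

```text
20.45 [ 0.3243 -0.2969  0.0072] [ 3.141e+00 -1.000e-03  6.000e-02] q [-0.82  0.35  1.99 -0.    0.8   0.69] F [-1.8  0.6  9.8] w 0.0192
```

View pics/m13.png

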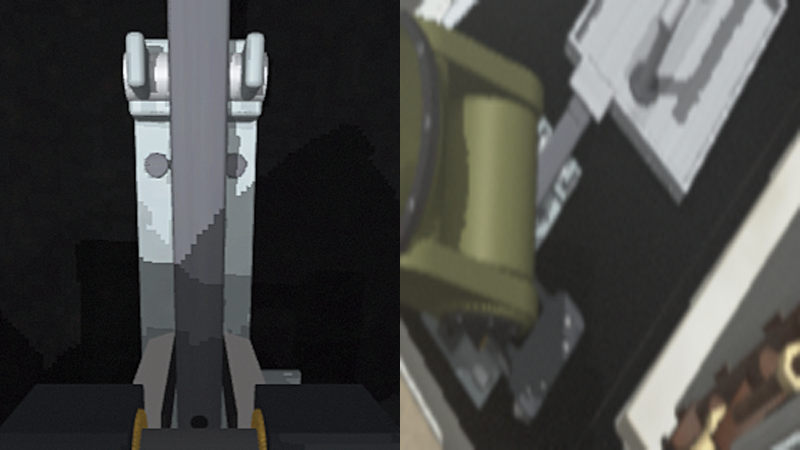

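Bar over the ridge and tray end raised, with no unexpected forces. Now I swing the handle under the keeper.

Emit:
{"api": "arm_command", "payload": {
  "increments": [
    {"gripper":0.0,"slide":[0.0005,-0.003,-0.001],"yaw":0.03},
    {"gripper":0.0,"slide":[0.001,-0.006,-0.001],"yaw":0.055},
    {"gripper":0.0,"slide":[0.0015,-0.009,-0.001],"yaw":0.085},
    {"gripper":0.0,"slide":[0.0015,-0.009,-0.001],"yaw":0.085}
  ]
}}

```text
time_s: 21.05
ee_pos: [0.3254, -0.3058, 0.006]
eef_rot: [3.141, 0.0, 0.145]
force: [-2.8, 1.0, 8.9]
grip_width: 0.0195
```

Emit:
{"api": "arm_command", "payload": {
  "increments": [
    {"gripper":0.0,"slide":[0.0005,-0.003,0.0],"yaw":0.025},
    {"gripper":0.0,"slide":[0.001,-0.006,0.0],"yaw":0.055},
    {"gripper":0.0,"slide":[0.001,-0.0085,0.0],"yaw":0.075},
    {"gripper":0.0,"slide":[0.001,-0.0085,0.0],"yaw":0.075},
    {"gripper":0.0,"slide":[0.001,-0.0085,0.0],"yaw":0.075}
  ]
}}

```text
time_s: 21.68
ee_pos: [0.3267, -0.3137, 0.0061]
eef_rot: [-3.141, -0.0, 0.219]
force: [0.8, 4.8, 10.9]
grip_width: 0.0197
```

```bash
python3 -c "
from h import *
st()"
```

```text
21.68 [ 0.3267 -0.3137  0.0061] [-3.141 -0.     0.219] q [-0.85  0.38  1.96  0.    0.81  0.5 ] F [ 0.8  4.8 10.9] w 0.0197
```

Emit:
{"api": "arm_command", "payload": {
  "increments": [
    {"gripper":0.0,"slide":[0.0,0.0,0.001],"yaw":0.0},
    {"gripper":0.0,"slide":[0.0,0.0,0.002],"yaw":0.0},
    {"gripper":0.0,"slide":[0.0,0.0,0.003],"yaw":0.0},
    {"gripper":0.0,"slide":[0.0,0.0,0.003],"yaw":0.0}
  ]
}}

```text
time_s: 22.18
ee_pos: [0.3264, -0.3138, 0.0086]
eef_rot: [-3.141, 0.0, 0.22]
force: [-2.0, 3.0, 4.0]
grip_width: 0.0195
```

```bash
python3 -c "
from h import *
st()"
```

```text
22.18 [ 0.3264 -0.3138  0.0086] [-3.141  0.     0.22 ] q [-0.85  0.37  1.96 -0.    0.81  0.5 ] F [-2.  3.  4.] w 0.0195
```

Emit:
{"api": "arm_command", "payload": {
  "grip_force": 20,
  "increments": [
    {"gripper":0.0,"slide":[0.0,0.0,0.001],"yaw":0.0},
    {"gripper":0.0,"slide":[0.0,0.0,0.001],"yaw":0.0},
    {"gripper":0.32,"slide":[0.0,0.0,0.001],"yaw":0.0},
    {"gripper":0.32,"slide":[0.0,0.0,0.001],"yaw":0.0},
    {"gripper":0.32,"slide":[0.0,0.0,0.001],"yaw":0.0},
    {"gripper":0.32,"slide":[0.0,0.0,0.03],"yaw":0.0},
    {"gripper":0.32,"slide":[0.0,0.0,0.09],"yaw":0.0},
    {"gripper":0.32,"slide":[-0.01,0.0,0.14],"yaw":0.0}
  ]
}}

```text
time_s: 23.18
ee_pos: [0.3169, -0.3141, 0.1508]
eef_rot: [3.141, -0.001, 0.22]
force: [0.3, -0.5, -0.0]
grip_width: 0.0302
```

```bash
python3 -c "
from h import *
st(); shot('wrist','w14'); shot('top','t14',(335,150,415,300),(320,600))
a=cv2.imread('pics/w14.png')[0:450]; b=cv2.imread('pics/t14.png')
cv2.imwrite('pics/m14.png',np.hstack([cv2.resize(a,(560,315)),cv2.resize(b,(240,315))]))"
```

```text
23.18 [ 0.3169 -0.3141  0.1508] [ 3.141e+00 -1.000e-03  2.200e-01] q [-0.86  0.13  1.87 -0.    1.15  0.49] F [ 0.3 -0.5 -0. ] w 0.0302
```

View pics/m14.png

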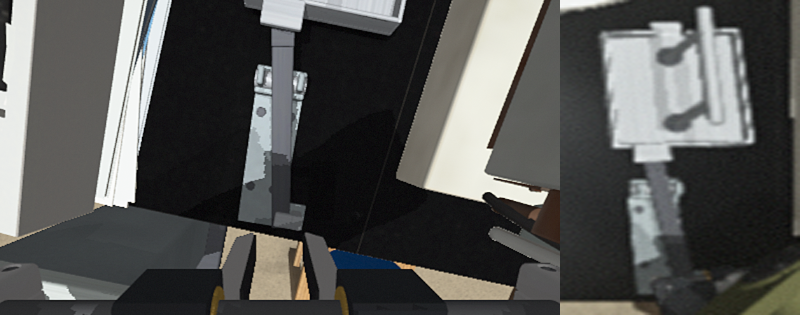

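The bar is parked under the hook (arm at about (290,215) in the crop) and the tray is raised. Before the shim I check how close the side board is, because the gripper body is wide.

```bash
python3 - <<'E'
from h import *
def P(c): 
    R=cv2.Rodrigues(c['rvec'])[0]; return c['mtx']@np.c_[R,c['tvec'].ravel()]
w=load("w3"); t=load("topR"); k=800/360
def tri(a,b):
    X=cv2.triangulatePoints(P(w),P(t),(np.array(a,float)/k+[100,0]).reshape(2,1),(np.array(b,float)/(800/560)).reshape(2,1)); X=X[:3,0]/X[3,0]
    return X.round(3),(w2px(w,X)-np.array(a)/k-[100,0]).round(1)
for a in ((648,405),(697,425)):
    for b in ((589,372),(595,378),(618,378)): print(a,b,*tri(a,b))
# tray now: detect nothing; brightness check of lug edge in w14
c=load("w14"); s=800/560; f=560*1.0
g=lambda uv,z: px2w(c,np.array(uv)*[800/560,450/315],z,s).round(4).tolist()
print("lug corners",g([(262,25),(303,31)],.043), "tray right near corner",g([(388,34)],.044),g([(388,34)],.018))
E
```

```text
(648, 405) (589, 372) [ 0.376 -0.415  0.065] [[-0.2  0.1]]
(648, 405) (595, 378) [ 0.355 -0.485 -0.106] [[ 1.7 -0.7]]
(648, 405) (618, 378) [ 0.343 -0.574 -0.239] [[18.1 -2.7]]
(697, 425) (589, 372) [ 0.386 -0.368  0.209] [[-8.8  8.1]]
(697, 425) (595, 378) [ 0.37  -0.411  0.119] [[-6.4  5.9]]
(697, 425) (618, 378) [ 0.351 -0.531 -0.096] [[ 8.  -5.2]]
lug corners [[0.4737, -0.2648, 0.043], [0.477, -0.3011, 0.043]] tray right near corner [[0.4908, -0.3748, 0.044]] [[0.5003, -0.3816, 0.018]]
```

Emit:
{"api": "arm_command", "payload": {
  "increments": [
    {"gripper":0.35,"slide":[0.0,0.0,0.06],"yaw":0.17},
    {"gripper":0.35,"slide":[0.0,0.0,0.11],"yaw":0.35},
    {"gripper":0.35,"slide":[0.01,0.03,0.12],"yaw":0.53},
    {"gripper":0.35,"slide":[0.02,0.06,0.12],"yaw":0.71},
    {"gripper":0.35,"slide":[0.03,0.1,0.12],"yaw":0.89},
    {"gripper":0.35,"slide":[0.04,0.14,0.12],"yaw":1.07},
    {"gripper":0.35,"slide":[0.05,0.18,0.12],"yaw":1.25},
    {"gripper":0.35,"slide":[0.059,0.22,0.12],"yaw":1.43}
  ]
}}

```text
time_s: 24.28
ee_pos: [0.3759, -0.0927, 0.268]
eef_rot: [-3.141, -0.0, 1.656]
force: [1.2, 0.3, 0.3]
grip_width: 0.033
```

Emit:
{"api": "arm_command", "payload": {
  "increments": [
    {"gripper":0.35,"slide":[0.0,0.04,0.0],"yaw":0.18},
    {"gripper":0.35,"slide":[0.0,0.08,0.0],"yaw":0.36},
    {"gripper":0.35,"slide":[0.0,0.12,0.0],"yaw":0.54},
    {"gripper":0.35,"slide":[0.0,0.16,0.0],"yaw":0.72},
    {"gripper":0.35,"slide":[0.0,0.2,0.0],"yaw":0.9},
    {"gripper":0.35,"slide":[0.0,0.24,0.0],"yaw":1.08},
    {"gripper":0.35,"slide":[0.0,0.2686,0.0],"yaw":1.26},
    {"gripper":0.35,"slide":[0.0,0.2686,0.0],"yaw":1.44}
  ]
}}

```text
time_s: 25.28
ee_pos: [0.3755, 0.1761, 0.2677]
eef_rot: [-3.141, -0.001, 3.098]
force: [-0.2, 0.9, -0.3]
grip_width: 0.0329
```

Emit:
{"api": "arm_command", "payload": {
  "increments": [
    {"gripper":0.35,"slide":[0.0,0.0,-0.03],"yaw":0.18},
    {"gripper":0.35,"slide":[0.0,0.0,-0.06],"yaw":0.36},
    {"gripper":0.35,"slide":[0.0,0.0,-0.09],"yaw":0.54},
    {"gripper":0.35,"slide":[0.0,0.0,-0.12],"yaw":0.72},
    {"gripper":0.35,"slide":[0.0,0.0,-0.14],"yaw":0.9},
    {"gripper":0.35,"slide":[0.0,0.0,-0.15],"yaw":1.08},
    {"gripper":0.35,"slide":[0.0,0.0,-0.15],"yaw":1.26},
    {"gripper":0.35,"slide":[0.0,0.0,-0.15],"yaw":1.364}
  ]
}}

```text
time_s: 26.28
ee_pos: [0.3755, 0.1745, 0.1178]
eef_rot: [3.141, -0.001, -1.825]
force: [-0.2, 0.2, 0.3]
grip_width: 0.0329
```

```bash
python3 -c "
from h import *
st(); c=shot('wrist','w15')
R=cv2.Rodrigues(c['rvec'])[0];print(-R.T@c['tvec'].ravel())
print('rib proj',w2px(c,[[.376,.1745,.036],[.4005,.259,.01]]).round())
t=shot('top','t15'); g=t['color'].astype(int)[:, :, :]
"
```

```text
26.27 [0.3755 0.1745 0.1178] [ 3.141e+00 -1.000e-03 -1.825e+00] q [ 0.35  0.1   1.98 -0.    1.06 -2.54] F [-0.2  0.2  0.3] w 0.0329
[0.35798339 0.10549205 0.29881458]
rib proj [[279. 214.]
 [277. 286.]]
```

```bash
python3 -c "
from h import *
c=load('w15'); g=c['color'].mean(2)
for r in range(196,300,6): print(r,g[r,236:324:4].round().astype(int))
print(w2px(c,[[.3735,.1952,.036],[.3855,.1923,.036],[.3833,.2629,.01],[.418,.2541,.01]]).round())
"
```

```text
196 [ 16  13  16  18  17 166  96  98  98  96  96  98 241 233 236 160  17  15
  13  14  18  14]
202 [ 17  15  14  16  15  81 224 243  95  98  97  99 238 234 235 161  18  18
  18  17  17  16]
208 [ 19  13  20  16  16  30 241 228 117  87  95  92 220 234 235 160  16  19
  17  19  19  17]
214 [ 18  13  18  15  20   5 239 222 114 219 224 231 214 247 247 177  13  14
  18  18  17  17]
220 [ 17  18  18  14  14   0 239 242 139 233 224 231 232 247 247 183  19  19
  13  15  19  17]
226 [ 16  16  20  14  18   0 239 240 236 238 238 243 230 245 246 184  17  12
  20  18  16  16]
232 [ 18  17  15  35  16   1 239 240 243 246 245 248 246 245 245 127  15  16
  58  13  11  16]
238 [ 92  90  89  92  14   7 239 240 242 241 242 244 245 245 244 127  19  17
  72  90  90  91]
244 [ 90  91  90  83  17  12 239 239 240 241 241 244 244 244 244 127  17  17
  13  91  89  90]
250 [ 89  90  90  11  20  15 239 238 239 241 240 243 244 244 243 125  13  20
  14  92  90  89]
256 [ 89  88  94  15  13  12 240 237 238 240 239 242 242 243 243 126  15  18
  17  21  90  88]
262 [ 88  90  47  17  18  16 247 237 237 239 238 242 241 243 241 125  17  17
  17  21  92  88]
268 [ 91  92  17  19  19  18 255 248 236 238 236 241 240 242 239 123  14  17
  20  20  63  90]
274 [ 90  71  20  17  18  19 253 242 237 225 224 225 224 223 225 131  17  17
  19  17  18  93]
280 [ 90  14  20  19  20  18 255 243 244 245 225 227 228 228 228 139  15  15
  17  20  20  75]
286 [82 17 14 17 18 16 14 17 17 17 17 17 13 17 18 17 19 19 19 17 18  9]
292 [54 16 16 20 16 21 20 17 21 22 21 19 20 19 17 20 13 18 22 20 20 23]
298 [68 16 16 21 18 19 20 20 18 18 19 22 14 17 19 21 22 18 19 19 15 21]
[[287. 234.]
 [274. 234.]
 [293. 285.]
 [260. 285.]]
```

```bash
python3 -c "
from h import *
c=load('w15'); g=c['color'].mean(2)
for r in range(120,240,5): print(r,g[r,252:304:3].round().astype(int))
for d in (71,89,107,110):
    p=np.array([.4005,.259])-d/1000*np.array([.256,.967]); print(d,w2px(c,[[*p,.01],[*p,.036]]).round().tolist())
"
```

```text
120 [251 215 149  32  47  56  60  59 179 192 192 192 192 192 193 191 195 203]
125 [166 204 157 249 200 204 213 210 197 195 195 193 194 196 197 198 201 201]
130 [199 199 199 197 197 199 198 196 195 194 194 194 193 196 194 193 197 201]
135 [199 200 199 199 197 191 192 193 193 192 193 192 193 193 193 199 201 205]
140 [202 208 198 201 216   0   0   0   0   4   0  10  10   6   9  10  12   9]
145 [13 10 15  8 14 12 11 12 13 11  8 19 18  9 11 10 10 12]
150 [12 10 12 14 13 14  8 10  8 14 18 17 21  9 11  8 12 11]
155 [12  9  9 12  7 11 12  9  9 12 17 17 19  8  7 13  8 10]
160 [13 12 15 15 10  9 12 12  6 12 18 17 16 12 11 12 15  5]
165 [10 13 13  7 15 10  9 10  8 15 17 19 18 10 11  6  7  7]
170 [13 10 13 13 13 12 11 12 12 15 10 16 15  6  8  6  7  8]
175 [ 6  8 14  9 11 16 11 10  9  8  7 10  6  8  7  3 10  9]
180 [12 13  9 10  9  5  8  4  5 10  7  7 15  3  6  4  7  9]
185 [ 12   3  61  59  75  75  76  75  77  75  96  97  99  98 100   4  11   9]
190 [ 13   6  99  99 102 102  89  85  85  83  92 102  94  96  96   1  16  18]
195 [ 15   4  96  99 102 102  95  95  96  96  82 250 235 232 240   0  19  14]
200 [ 16   0 235 227 186 101  98  98  97  99  78 241 235 232 240   0  17  18]
205 [ 19   6 236 245 246 124  94  97  96 100  78 241 234 232 239   0  16  19]
210 [ 17   2 254 242 251 129 120 244 112 133 227 241 233 233 248   0  17  20]
215 [ 16   6 254 241 254 129 228 220 225 230 220 239 247 243 251   0  14  16]
220 [ 14  10 251 240 242 163 226 220 224 229 214 253 247 243 250   0  19  18]
225 [ 23  14 248 240 241 246 216 237 239 243 232 250 245 243 249   0  17  17]
230 [ 17  12 229 239 240 243 210 232 235 238 225 247 245 242 252   0  20  15]
235 [ 22  15 227 239 240 241 242 242 242 245 245 245 245 242 252   0  12  17]
71 [[277.0, 223.0], [276.0, 231.0]]
89 [[277.0, 206.0], [277.0, 213.0]]
107 [[277.0, 189.0], [277.0, 194.0]]
110 [[277.0, 186.0], [277.0, 191.0]]
```

The rib is at rows 190–232, cols 268–283 in the wrist picture, as predicted. Grasping the shim.

Emit:
{"api": "arm_command", "payload": {
  "grip_force": 30,
  "increments": [
    {"gripper":0.35,"slide":[0.0,0.0,-0.04],"yaw":-0.03},
    {"gripper":0.35,"slide":[0.0,0.0,-0.08],"yaw":-0.03},
    {"gripper":0.35,"slide":[0.0,0.0,-0.104],"yaw":-0.03},
    {"gripper":0.35,"slide":[0.0,0.0,-0.104],"yaw":-0.03},
    {"gripper":0.0,"slide":[0.0,0.0,-0.104],"yaw":-0.03},
    {"gripper":0.0,"slide":[0.0,0.0,-0.104],"yaw":-0.03},
    {"gripper":0.0,"slide":[0.0,0.0,-0.104],"yaw":-0.03},
    {"gripper":0.0,"slide":[0.0,0.0,-0.104],"yaw":-0.03}
  ]
}}

```text
time_s: 27.38
ee_pos: [0.3763, 0.1748, 0.0156]
eef_rot: [-3.14, 0.001, -1.86]
force: [-1.3, -0.9, 9.0]
grip_width: 0.0135
```

```bash
python3 -c "
from h import *
st()"
```

```text
27.38 [0.3763 0.1748 0.0156] [-3.14e+00  1.00e-03 -1.86e+00] q [ 0.35  0.29  2.05 -0.    0.8  -2.51] F [-1.3 -0.9  9. ] w 0.0135
```

Emit:
{"api": "arm_command", "payload": {
  "increments": [
    {"gripper":0.0,"slide":[0.0,0.0,0.06],"yaw":0.0},
    {"gripper":0.0,"slide":[0.0,0.0,0.12],"yaw":-0.05},
    {"gripper":0.0,"slide":[0.0,-0.02,0.18],"yaw":-0.22},
    {"gripper":0.0,"slide":[-0.01,-0.08,0.21],"yaw":-0.4},
    {"gripper":0.0,"slide":[-0.02,-0.14,0.21],"yaw":-0.58},
    {"gripper":0.0,"slide":[-0.022,-0.2,0.21],"yaw":-0.76},
    {"gripper":0.0,"slide":[-0.022,-0.26,0.21],"yaw":-0.94},
    {"gripper":0.0,"slide":[-0.022,-0.32,0.21],"yaw":-1.12}
  ]
}}

```text
time_s: 28.38
ee_pos: [0.3531, -0.1474, 0.2252]
eef_rot: [-3.141, 0.001, -2.986]
force: [1.0, 1.1, -1.4]
grip_width: 0.0136
```

Emit:
{"api": "arm_command", "payload": {
  "increments": [
    {"gripper":0.0,"slide":[0.0,-0.06,0.0],"yaw":-0.102},
    {"gripper":0.0,"slide":[0.0,-0.12,0.0],"yaw":-0.102},
    {"gripper":0.0,"slide":[0.0,-0.18,0.0],"yaw":-0.102},
    {"gripper":0.0,"slide":[0.0,-0.2105,-0.03],"yaw":-0.102},
    {"gripper":0.0,"slide":[0.0,-0.2105,-0.08],"yaw":-0.102},
    {"gripper":0.0,"slide":[0.0,-0.2105,-0.13],"yaw":-0.102},
    {"gripper":0.0,"slide":[0.0,-0.2105,-0.17],"yaw":-0.102},
    {"gripper":0.0,"slide":[0.0,-0.2105,-0.17],"yaw":-0.102}
  ]
}}

```text
time_s: 29.38
ee_pos: [0.3527, -0.3548, 0.0529]
eef_rot: [3.138, -0.003, -3.082]
force: [0.2, 0.7, -1.4]
grip_width: 0.0139
```

```bash
python3 -c "
from h import *
st()"
```

```text
29.38 [ 0.3527 -0.3548  0.0529] [ 3.138e+00 -3.000e-03 -3.082e+00] q [-0.86  0.38  1.8  -0.    0.96 -2.49] F [ 0.2  0.7 -1.4] w 0.0139
```

Emit:
{"api": "arm_command", "payload": {
  "increments": [
    {"gripper":0.0,"slide":[0.0,0.0,-0.02],"yaw":0.0},
    {"gripper":0.0,"slide":[0.0,0.0,-0.035],"yaw":0.0},
    {"gripper":0.0,"slide":[0.0,0.0,-0.036],"yaw":0.0},
    {"gripper":0.0,"slide":[0.02,0.001,-0.036],"yaw":0.0},
    {"gripper":0.0,"slide":[0.04,0.002,-0.036],"yaw":0.0},
    {"gripper":0.0,"slide":[0.05,0.003,-0.036],"yaw":0.0},
    {"gripper":0.0,"slide":[0.05,0.003,-0.036],"yaw":0.0}
  ]
}}

```text
time_s: 30.25
ee_pos: [0.404, -0.3529, 0.0191]
eef_rot: [-3.141, 0.0, -3.081]
force: [0.1, -0.4, -0.8]
grip_width: 0.0136
```

Emit:
{"api": "arm_command", "payload": {
  "increments": [
    {"gripper":0.0,"slide":[0.012,0.001,0.0],"yaw":0.0},
    {"gripper":0.0,"slide":[0.022,0.001,0.0],"yaw":0.0},
    {"gripper":0.0,"slide":[0.022,0.001,0.0],"yaw":0.0}
  ]
}}

```text
time_s: 30.62
ee_pos: [0.4263, -0.3519, 0.0186]
eef_rot: [-3.142, 0.0, -3.081]
force: [-0.0, 0.3, -2.1]
grip_width: 0.0135
```

```bash
python3 -c "
from h import *
st()"
```

```text
30.62 [ 0.4263 -0.3519  0.0186] [-3.142  0.    -3.081] q [-0.76  0.53  1.67 -0.    0.94 -2.39] F [-0.   0.3 -2.1] w 0.0135
```

Emit:
{"api": "arm_command", "payload": {
  "increments": [
    {"gripper":0.0,"slide":[0.0,0.0,-0.0025],"yaw":0.0},
    {"gripper":0.0,"slide":[0.01,0.0005,-0.0025],"yaw":0.0},
    {"gripper":0.0,"slide":[0.02,0.001,-0.0025],"yaw":0.0},
    {"gripper":0.0,"slide":[0.027,0.0015,-0.0025],"yaw":0.0},
    {"gripper":0.0,"slide":[0.027,0.0015,-0.0025],"yaw":0.0}
  ]
}}

```text
time_s: 31.25
ee_pos: [0.4532, -0.3502, 0.016]
eef_rot: [3.142, 0.0, -3.081]
force: [-0.6, -0.7, -1.8]
grip_width: 0.0139
```

```bash
python3 -c "
from h import *
st()"
```

```text
31.25 [ 0.4532 -0.3502  0.016 ] [ 3.142  0.    -3.081] q [-0.72  0.57  1.61  0.    0.96 -2.35] F [-0.6 -0.7 -1.8] w 0.0139
```

Emit:
{"api": "arm_command", "payload": {
  "increments": [
    {"gripper":0.0,"slide":[0.0,0.0,-0.0008],"yaw":0.0},
    {"gripper":0.23,"slide":[0.0,0.0,-0.0008],"yaw":0.0},
    {"gripper":0.23,"slide":[0.0,0.0,-0.0008],"yaw":0.0},
    {"gripper":0.23,"slide":[0.0,0.0,0.01],"yaw":0.0},
    {"gripper":0.23,"slide":[-0.01,0.0,0.06],"yaw":0.0},
    {"gripper":0.23,"slide":[-0.05,0.01,0.1],"yaw":0.0},
    {"gripper":0.3,"slide":[-0.09,0.02,0.14],"yaw":-0.15},
    {"gripper":0.35,"slide":[-0.11,0.03,0.17],"yaw":-0.33}
  ]
}}

```text
time_s: 32.25
ee_pos: [0.3413, -0.3202, 0.1886]
eef_rot: [-3.14, 0.002, 2.866]
force: [-0.3, 0.3, -0.1]
grip_width: 0.0322
```

Emit:
{"api": "arm_command", "payload": {
  "increments": [
    {"gripper":0.35,"slide":[0.0,0.0,0.0],"yaw":-0.18},
    {"gripper":0.35,"slide":[0.0,0.0,0.0],"yaw":-0.36},
    {"gripper":0.35,"slide":[0.0,0.0,0.0],"yaw":-0.54},
    {"gripper":0.35,"slide":[0.0,0.0,0.0],"yaw":-0.72},
    {"gripper":0.35,"slide":[0.0,0.0,0.0],"yaw":-0.9},
    {"gripper":0.35,"slide":[0.0,0.0,0.0],"yaw":-1.08},
    {"gripper":0.35,"slide":[0.0,0.0,0.0],"yaw":-1.26},
    {"gripper":0.35,"slide":[0.0,0.0,0.0],"yaw":-1.44}
  ]
}}

```text
time_s: 33.25
ee_pos: [0.3426, -0.3204, 0.1869]
eef_rot: [3.141, 0.001, 1.426]
force: [-0.5, -0.5, 0.7]
grip_width: 0.0329
```

Emit:
{"api": "arm_command", "payload": {
  "increments": [
    {"gripper":0.35,"slide":[0.0,0.0,0.0],"yaw":-0.18},
    {"gripper":0.35,"slide":[0.0,0.0,0.0],"yaw":-0.36},
    {"gripper":0.35,"slide":[0.0,0.0,0.0],"yaw":-0.54},
    {"gripper":0.35,"slide":[0.0,0.0,0.0],"yaw":-0.72},
    {"gripper":0.35,"slide":[0.0,0.0,-0.02],"yaw":-0.9},
    {"gripper":0.35,"slide":[0.0,0.0,-0.04],"yaw":-1.08},
    {"gripper":0.35,"slide":[0.0,0.0,-0.05],"yaw":-1.21},
    {"gripper":0.35,"slide":[0.0,0.0,-0.05],"yaw":-1.21}
  ]
}}

```text
time_s: 34.25
ee_pos: [0.3425, -0.3203, 0.1363]
eef_rot: [-3.141, 0.0, 0.223]
force: [0.0, -0.1, 0.1]
grip_width: 0.0329
```

```bash
python3 -c "
from h import *
st(); c=shot('wrist','w16'); g=c['color'].mean(2)
for r in range(30,330,20): print(r,g[r,180:360:6].round().astype(int))
u=np.array([np.cos(.22),np.sin(.22)])
for s in (0,-.111,-.155): print(s, w2px(c,[.436+s*u[0],-.2905+s*u[1],.03+.1*s]).round())
"
```

```text
34.25 [ 0.3425 -0.3203  0.1363] [-3.141  0.     0.223] q [-0.83  0.19  1.82 -0.    1.12  0.52] F [ 0.  -0.1  0.1] w 0.0329
30 [ 16  18  22  18  20  15  21  20  20  23  93 100 213 214 218 216 211 215
 215  94  84 184 232 201 168 202 210 212 214 218]
50 [ 17  21  15  16  20  22  18  20  16  20  19  11  72 104 194 223 225 225
 163  10  17  16  15   6 243 136  94  91  98  89]
70 [ 18  20  19  19  19  19  18  16  23  19  16  21  22  66 115 116 114   2
   8  15  22  19  21  67 252 253 253 251 252 250]
90 [ 19  20  17  18  22  21  21  18  21  19  20 187 212 147 127 126 123   5
  13  21  21  19  16 253 253  88 253 250 241 251]
110 [ 16  21  18  18  18  19  18  23  22  21  18 125 142 144 128 124 123 114
 209 155  22  20 249 253 252 252 251 249 251  11]
130 [ 15  18  18  17  18  20  18  22  22  20   0 152 149 198 124 125 120 129
 215  25  18  19  15  16  17  18  15  13  10   8]
150 [ 20  19  20  22  14  17  16  18  18  23 185 171 172 179 121 120 117 120
   2  19  18  17  23   9  13  13  14  11  11   7]
170 [ 21  17  15  15  20  18  19  21  20  10 170 169 169 180  52  50  50  94
  11   5  12  1
[... 221 characters left out ...]
 3  6 10 10  6  8
 10 10  6  7 13 13]
230 [  8   8  12   7   7   9  14  14  78  89  71  75  73  73  41  40  37  71
  93 112  10  12  13  10  10  10   7  16   7  11]
250 [ 59  60  62  65  56  57  61  86  98  90  90  84  15   9  80 123 119 117
 113  15   9  17  91  89  88  97   9  13  20  17]
270 [ 23  19  24  22  20  18   9  89  89  90  94  19 126 157 150 154 142 144
  58 147  77 138  19  93  89  91  89  19  22  22]
290 [ 23  25  25  26  24  66  65  90  90  91  19   3 161 157 164 167 157 161
  71  69 158 162   3  18  89  90  89  67  68  23]
310 [29 28 27 28 48 61 54 44 45 45 44 48 45 47 45 46 47 46 48 45 46 47 46 46
 45 45 45 45 61 40]
0 [[269. 104.]]
-0.111 [[270. 216.]]
-0.155 [[270. 253.]]
```

Bar still under the hook (image column ≈270, as predicted). Gripping it to free it.

Emit:
{"api": "arm_command", "payload": {
  "grip_force": 40,
  "increments": [
    {"gripper":0.35,"slide":[-0.0155,0.0063,-0.04],"yaw":0.0},
    {"gripper":0.35,"slide":[-0.0155,0.0063,-0.09],"yaw":0.0},
    {"gripper":0.35,"slide":[-0.0155,0.0063,-0.12],"yaw":0.0},
    {"gripper":0.35,"slide":[-0.0155,0.0063,-0.1265],"yaw":0.0},
    {"gripper":0.35,"slide":[-0.0155,0.0063,-0.1265],"yaw":0.0},
    {"gripper":0.0,"slide":[-0.0155,0.0063,-0.1265],"yaw":0.0},
    {"gripper":0.0,"slide":[-0.0155,0.0063,-0.1265],"yaw":0.0},
    {"gripper":0.0,"slide":[-0.0155,0.0063,-0.1265],"yaw":0.0}
  ]
}}

```text
time_s: 35.3
ee_pos: [0.3274, -0.3136, 0.0104]
eef_rot: [-3.141, -0.001, 0.222]
force: [-0.3, 7.1, 5.9]
grip_width: 0.0193
```

Emit:
{"api": "arm_command", "payload": {
  "increments": [
    {"gripper":0.0,"slide":[0.0,0.0,-0.0015],"yaw":0.0},
    {"gripper":0.0,"slide":[0.0,0.0,-0.003],"yaw":0.0},
    {"gripper":0.0,"slide":[0.0,0.0,-0.003],"yaw":0.0}
  ]
}}

```text
time_s: 35.67
ee_pos: [0.3277, -0.3136, 0.0078]
eef_rot: [-3.141, -0.001, 0.222]
force: [1.3, 9.3, 11.5]
grip_width: 0.0199
```

```bash
python3 -c "
from h import *
st()"
```

```text
35.67 [ 0.3277 -0.3136  0.0078] [-3.141e+00 -1.000e-03  2.220e-01] q [-0.84  0.37  1.95  0.    0.81  0.5 ] F [ 1.3  9.3 11.5] w 0.0199
```

Emit:
{"api": "arm_command", "payload": {
  "increments": [
    {"gripper":0.0,"slide":[-0.0005,0.003,0.0],"yaw":-0.03},
    {"gripper":0.0,"slide":[-0.001,0.006,0.0],"yaw":-0.055},
    {"gripper":0.0,"slide":[-0.0015,0.009,0.0],"yaw":-0.085},
    {"gripper":0.0,"slide":[-0.002,0.012,0.0],"yaw":-0.11},
    {"gripper":0.0,"slide":[-0.0025,0.0155,0.0],"yaw":-0.14},
    {"gripper":0.0,"slide":[-0.003,0.017,0.0],"yaw":-0.16},
    {"gripper":0.0,"slide":[-0.003,0.017,0.0],"yaw":-0.16}
  ]
}}

```text
time_s: 36.55
ee_pos: [0.3249, -0.2977, 0.0079]
eef_rot: [3.14, -0.002, 0.062]
force: [-0.2, 0.6, 6.2]
grip_width: 0.0195
```

Emit:
{"api": "arm_command", "payload": {
  "increments": [
    {"gripper":0.0,"slide":[0.0,0.0,0.006],"yaw":0.0},
    {"gripper":0.0,"slide":[0.0,0.0,0.012],"yaw":0.0},
    {"gripper":0.0,"slide":[0.0005,0.0,0.018],"yaw":0.0},
    {"gripper":0.0,"slide":[0.001,0.0,0.024],"yaw":0.0},
    {"gripper":0.0,"slide":[0.002,0.0,0.03],"yaw":0.0},
    {"gripper":0.0,"slide":[0.003,0.0,0.036],"yaw":0.0},
    {"gripper":0.0,"slide":[0.003,0.0,0.036],"yaw":0.0}
  ]
}}

```text
time_s: 37.42
ee_pos: [0.3274, -0.2972, 0.043]
eef_rot: [3.141, -0.0, 0.062]
force: [0.5, 0.8, -2.7]
grip_width: 0.0195
```

```bash
python3 -c "
from h import *
st()"
```

```text
37.42 [ 0.3274 -0.2972  0.043 ] [ 3.141 -0.     0.062] q [-0.82  0.29  1.97  0.    0.89  0.69] F [ 0.5  0.8 -2.7] w 0.0195
```

Emit:
{"api": "arm_command", "payload": {
  "grip_force": 60,
  "increments": [
    {"gripper":0.0,"slide":[0.0,0.0,0.001],"yaw":0.0},
    {"gripper":0.0,"slide":[-0.015,-0.001,0.0045],"yaw":0.0},
    {"gripper":0.0,"slide":[-0.03,-0.002,0.009],"yaw":0.0},
    {"gripper":0.0,"slide":[-0.045,-0.003,0.015],"yaw":0.0},
    {"gripper":0.0,"slide":[-0.06,-0.004,0.024],"yaw":0.0},
    {"gripper":0.0,"slide":[-0.07,-0.004,0.05],"yaw":0.0},
    {"gripper":0.0,"slide":[-0.07,-0.004,0.1],"yaw":0.0},
    {"gripper":0.0,"slide":[-0.05,-0.004,0.15],"yaw":0.0}
  ]
}}

```text
time_s: 38.42
ee_pos: [0.2759, -0.3011, 0.1948]
eef_rot: [3.141, -0.0, 0.06]
force: [0.2, -0.7, -2.9]
grip_width: 0.0193
```

```bash
python3 -c "
from h import *
st(); barangle('w17'); shot('top','t17'); shot('scene','s17')
"
```

```text
38.42 [ 0.2759 -0.3011  0.1948] [ 3.141 -0.     0.06 ] q [-0.92 -0.01  1.9  -0.    1.25  0.59] F [ 0.2 -0.7 -2.9] w 0.0193
profile [106 108 107 105 104 100  76 109 107 107 107 108 108 108 108 108 109 109
 109 109 109 109 109 109 109 109 110 110 110 110 110 110 110 110 110 110
 110 110 111 110 111 111 111 111 111 111 111 111 111 111 111 111 111 111
 111]
```

Emit:
{"api": "arm_command", "payload": {
  "increments": [
    {"gripper":0.0,"slide":[0.0,0.05,0.05],"yaw":0.0},
    {"gripper":0.0,"slide":[0.0,0.11,0.07],"yaw":0.17},
    {"gripper":0.0,"slide":[0.01,0.17,0.07],"yaw":0.35},
    {"gripper":0.0,"slide":[0.02,0.23,0.07],"yaw":0.53},
    {"gripper":0.0,"slide":[0.03,0.29,0.07],"yaw":0.71},
    {"gripper":0.0,"slide":[0.04,0.35,0.07],"yaw":0.89},
    {"gripper":0.0,"slide":[0.05,0.41,0.07],"yaw":1.07},
    {"gripper":0.0,"slide":[0.056,0.45,0.07],"yaw":1.25}
  ]
}}

```text
time_s: 39.58
ee_pos: [0.3324, 0.1506, 0.2613]
eef_rot: [-3.14, 0.001, 1.319]
force: [1.4, -1.3, -3.3]
grip_width: 0.0192
```

Emit:
{"api": "arm_command", "payload": {
  "increments": [
    {"gripper":0.0,"slide":[0.0,0.03,0.0],"yaw":0.17},
    {"gripper":0.0,"slide":[0.0,0.06,0.0],"yaw":0.328},
    {"gripper":0.0,"slide":[0.0,0.091,-0.04],"yaw":0.328},
    {"gripper":0.0,"slide":[0.0,0.091,-0.09],"yaw":0.328},
    {"gripper":0.0,"slide":[0.0,0.091,-0.14],"yaw":0.328},
    {"gripper":0.0,"slide":[0.0,0.091,-0.19],"yaw":0.328},
    {"gripper":0.0,"slide":[0.0,0.091,-0.21],"yaw":0.328},
    {"gripper":0.0,"slide":[0.0,0.091,-0.21],"yaw":0.328}
  ]
}}

```text
time_s: 40.58
ee_pos: [0.3318, 0.2385, 0.0509]
eef_rot: [-3.137, 0.002, 1.64]
force: [-0.2, -0.3, -1.5]
grip_width: 0.0189
```

```bash
python3 -c "
from h import *
st(); c=shot('wrist','w18'); g=c['color'].mean(2)
solve_bar('w17',(.2759,-.3011,.1948),.06,-20,12)
hsv=cv2.cvtColor(c['color'],cv2.COLOR_RGB2HSV)
m=((hsv[...,0]>8)&(hsv[...,0]<25)&(hsv[...,1]>120)&(hsv[...,2]>120)); 
for r in range(20,200,30): 
    i=np.where(m[r,230:330])[0]; print(r,(i.min()+230,i.max()+230) if len(i) else None, g[r,255:305:4].round().astype(int))
"
```

```text
40.58 [0.3318 0.2385 0.0509] [-3.137e+00  2.000e-03  1.640e+00] q [ 0.53  0.21  2.05 -0.    0.89  0.46] F [-0.2 -0.3 -1.5] w 0.0189
0.165 0.243 0.057
0.168 0.267 0.11
0.171 0.289 0.155
0.174 0.309 0.195
20 None [ 20  16 123 127 126 126 124 124 124 126 104  23  19]
50 (np.int64(242), np.int64(316)) [192 192 121 131 125 128 126 127 126 125  81 122 196]
80 (np.int64(243), np.int64(315)) [201 200 118 131 128 129 128 129 128 127  90 162 196]
110 (np.int64(244), np.int64(314)) [194 196  97 112 110 110 111 111 109 108  75  99 186]
140 (np.int64(245), np.int64(312)) [142 167  95 109 111 109 111 110 109 107  76 181 190]
170 (np.int64(245), np.int64(310)) [176 178  85 108 109 107 111 109 107 107  56 161 195]
```

Emit:
{"api": "arm_command", "payload": {
  "grip_force": 8,
  "increments": [
    {"gripper":0.0,"slide":[0.0,0.0,-0.01],"yaw":0.0},
    {"gripper":0.0,"slide":[0.0,0.0,-0.02],"yaw":0.0},
    {"gripper":0.0,"slide":[0.0,0.0,-0.027],"yaw":0.0},
    {"gripper":0.0,"slide":[0.0,-0.001,-0.033],"yaw":0.0},
    {"gripper":0.0,"slide":[0.0,-0.001,-0.039],"yaw":0.0},
    {"gripper":0.0,"slide":[0.0,-0.001,-0.043],"yaw":0.0},
    {"gripper":0.0,"slide":[0.0,-0.001,-0.046],"yaw":0.0},
    {"gripper":0.0,"slide":[0.0,-0.001,-0.046],"yaw":0.0}
  ]
}}

```text
time_s: 41.62
ee_pos: [0.3332, 0.2389, 0.0065]
eef_rot: [-3.141, 0.0, 1.64]
force: [0.0, -0.6, -0.5]
grip_width: 0.02
```

Emit:
{"api": "arm_command", "payload": {
  "grip_force": 3,
  "increments": [
    {"gripper":0.0,"slide":[0.0,0.0,0.0],"yaw":0.0},
    {"gripper":0.0,"slide":[0.0,0.0,0.0],"yaw":0.0},
    {"gripper":0.0,"slide":[0.0,0.0,0.0],"yaw":0.0}
  ]
}}

```text
time_s: 42.0
ee_pos: [0.3333, 0.2389, 0.0067]
eef_rot: [3.141, -0.0, 1.64]
force: [-0.4, -0.8, -1.1]
grip_width: 0.0202
```

```bash
python3 -c "
from h import *
st()"
```

```text
42.0 [0.3333 0.2389 0.0067] [ 3.141 -0.     1.64 ] q [0.53 0.3  2.07 0.   0.77 0.46] F [-0.4 -0.8 -1.1] w 0.0202
```

Emit:
{"api": "arm_command", "payload": {
  "increments": [
    {"gripper":0.0,"slide":[0.0,0.0,-0.0015],"yaw":0.0},
    {"gripper":0.0,"slide":[0.0,0.0,-0.003],"yaw":0.0},
    {"gripper":0.0,"slide":[0.0,0.0,-0.003],"yaw":0.0},
    {"gripper":0.35,"slide":[0.0,0.0,-0.003],"yaw":0.0},
    {"gripper":0.35,"slide":[0.0,0.0,-0.003],"yaw":0.0},
    {"gripper":0.35,"slide":[0.0,0.0,0.03],"yaw":0.0},
    {"gripper":0.5,"slide":[0.0,-0.02,0.09],"yaw":0.0},
    {"gripper":0.5,"slide":[0.0,-0.06,0.15],"yaw":0.0}
  ]
}}

```text
time_s: 43.0
ee_pos: [0.333, 0.1843, 0.15]
eef_rot: [3.141, -0.0, 1.641]
force: [1.4, 0.3, 0.1]
grip_width: 0.0464
```

```bash
python3 -c "
from h import *
st(); c=shot('wrist','w19'); g=c['color'].mean(2)
hsv=cv2.cvtColor(c['color'],cv2.COLOR_RGB2HSV)
m=((hsv[...,0]>8)&(hsv[...,0]<25)&(hsv[...,1]>120)&(hsv[...,2]>120))
for r in range(10,230,20): 
    i=np.where(m[r,200:330])[0]; print(r,(i.min()+200,i.max()+200) if len(i) else None, g[r,250:310:3].round().astype(int))
t=shot('top','t19'); s=shot('scene','s19')
# headbands: bright blobs in top picture
hs=t['color'].astype(int).mean(2)[140:230,160:240]; lab=cv2.connectedComponentsWithStats((hs>130).astype(np.uint8))
for k in range(1,lab[0]):
    if lab[2][k,4]>60: print('blob',lab[3][k]+[160,140],lab[2][k], px2w(t,lab[3][k]+[160,140],.095)[0].round(3))
"
```

```text
43.0 [0.333  0.1843 0.15  ] [ 3.141 -0.     1.641] q [ 0.41 -0.02  2.03  0.    1.14  0.34] F [1.4 0.3 0.1] w 0.0464
10 (np.int64(255), np.int64(306)) [ 22  17 204 201 193 194 212 206 108 140 136 135 137 134 130 161 189 203
 182 217]
30 (np.int64(256), np.int64(307)) [ 20  19 171 174 193 206 188 191 110 141 136 137 139 136 124 207 182 197
 203 179]
50 (np.int64(256), np.int64(304)) [ 19  24 172 190 185 202 210 213 107 140 136 137 138 135 113 195 198 174
 196 198]
70 (np.int64(256), np.int64(306)) [ 23  23 163 204 197 201 209 194 108 139 135 138 137 134 106 205 196 201
 198  17]
90 (np.int64(256), np.int64(306)) [ 25  26 115 210 212 196 210 195 118 138 133 137 137 131  91 213 217 204
 188   5]
110 (np.int64(257), np.int64(305)) [ 23  21  62 199 208 208 188 177  96 114 112 116 112 108 102 172 196 175
 188  17]
130 (np.int64(257), np.int64(305)) [ 18  23   2 208 190 180 182 196  94 111 110 114 111 108  71 178 162 187
 172  19]
150 (np.int64(257), np.int64(304)) [ 17  20   0 204 168 164 128 154  91 111 109 110 110 106 151 177 177 199
 175  20]
170 None [ 17  19  15  17  20  22  21  20  84 108 109 108 106 106  36  25  20  22
  19  20]
190 None [19 21 20 21 20 17 20 19 15  6  5 13 11 15 12 20 20 19 18 22]
210 None [19 15 17 18 18 18 19 16 18 19 24 17 18 20 19 21 16 19 22 23]
blob [179.10126582 142.07594937] [11  0 17  6 79] [0.712 0.27  0.095]
blob [224.73170732 145.67987805] [ 51   0  29  13 328] [0.703 0.138 0.095]
blob [164.69230769 150.98076923] [  0   5  10  14 104] [0.686 0.31  0.095]
blob [207.18858561 164.94789082] [ 30  19  35  13 403] [0.646 0.187 0.095]
blob [208.58863636 205.62045455] [ 31  59  37  17 440] [0.529 0.181 0.095]
```

The bar lies flat and centred on the mat: mat columns 256–306, bar about 274–292. The front headband appears to have moved to about (0.529, 0.181). I'm going over the headbands for a close look.

Emit:
{"api": "arm_command", "payload": {
  "increments": [
    {"gripper":0.35,"slide":[0.04,0.0,0.04],"yaw":-0.07},
    {"gripper":0.35,"slide":[0.09,0.0,0.07],"yaw":-0.07},
    {"gripper":0.35,"slide":[0.14,-0.005,0.1],"yaw":-0.07},
    {"gripper":0.35,"slide":[0.19,-0.01,0.1],"yaw":-0.07},
    {"gripper":0.35,"slide":[0.22,-0.015,0.1],"yaw":-0.07},
    {"gripper":0.35,"slide":[0.22,-0.015,0.1],"yaw":-0.07}
  ]
}}

```text
time_s: 43.9
ee_pos: [0.554, 0.1696, 0.2453]
eef_rot: [-3.138, 0.001, 1.569]
force: [-0.2, -0.6, -0.3]
grip_width: 0.0329
```

```bash
python3 -c "
from h import *
st(); c=shot('wrist','w20'); t=shot('top','t20',(335,150,415,300),(266,500)); s=shot('scene','s20',(310,230,440,360),(266,250))
a=cv2.imread('pics/w20.png')[0:480,120:680]; a=cv2.resize(a,(534,458))
b=cv2.imread('pics/t20.png'); d=cv2.imread('pics/s20.png')
cv2.imwrite('pics/m20.png',np.hstack([a,cv2.resize(b,(244,458))]))
T=np.load('pics/t20.npz'); print(px2w(dict(T),[(465,215),(575,110),(465,110),(355,110)],.25,800/560).round(3), px2w(dict(T),[(465,215),(575,110),(465,110),(540,180)],.15,800/560).round(3))
"
```

```text
43.9 [0.554  0.1696 0.2453] [-3.138e+00  1.000e-03  1.569e+00] q [0.23 0.34 1.37 0.   1.43 0.24] F [-0.2 -0.6 -0.3] w 0.0329
[[ 0.66  -0.134  0.25 ]
 [ 0.854 -0.333  0.25 ]
 [ 0.851 -0.134  0.25 ]
 [ 0.847  0.064  0.25 ]] [[ 0.681 -0.147  0.15 ]
 [ 0.895 -0.365  0.15 ]
 [ 0.891 -0.147  0.15 ]
 [ 0.753 -0.294  0.15 ]]
```

View pics/m20.png

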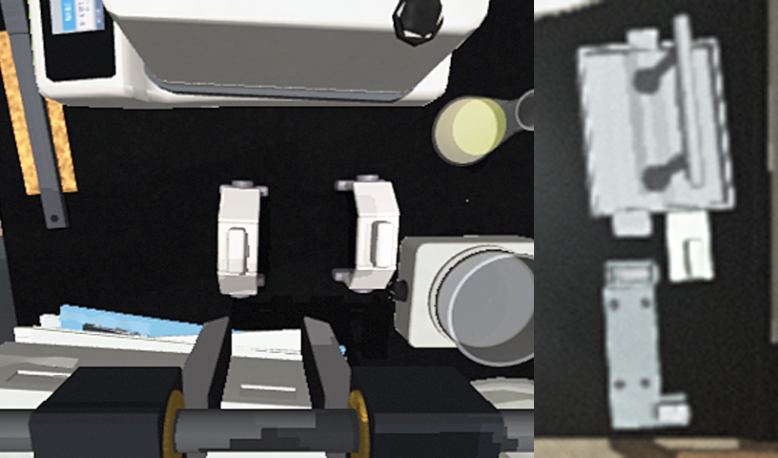

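The picture shows both headbands (ridge tops at montage (236,250) and (380,243)) and the shim seated beside the lug at about (690,245). Locating the ridges.

```bash
python3 - <<'E'
from h import *
c=load("w20"); g=c["color"].mean(2)
print(px2w(c,[(257.2,183.5),(363,178.4)],.112).round(4))
for (u,v) in ((257,183),(363,178)):
    print("rows"); 
    for r in range(v-24,v+26,4): print(r,g[r,u-16:u+18:2].round().astype(int))
t=load("t20"); k=500/150
f=lambda uv,z: px2w(t,np.array(uv)/[244/80,458/150]+[335,150],z).round(4)
print("rail ends", f([(681-534,17),(697-534,185)],.163))
E
```

```text
[[0.5299 0.1877 0.112 ]
 [0.6441 0.1931 0.112 ]]
rows
159 [ 14   1 240 227 226 226 226 225 226 225 227 226 226 227 227 231 176]
163 [ 13   0 223 232 226 222 222 215 216 216 216 216 219 219 221 230 140]
167 [ 14   2 254 251 250 253 151 114 110 106 104 188 255 250 250 251 142]
171 [ 11  31 254 251 241 208 250 251 251 251 250 158 117 254 250 251 131]
175 [ 15  34 253 251 243 184 249 249 249 249 247 152 134 255 249 249 120]
179 [ 16  35 253 250 241 200 249 248 248 249 245 143 136 255 249 249 108]
183 [ 22  40 253 249 239 205 248 247 247 248 243 136 143 231 249 248  59]
187 [ 15  40 253 248 237 214 247 247 247 247 241 126 133 226 249 248  46]
191 [ 12  45 245 234 238 200 236 233 232 232 219 107 202 244 249 246  20]
195 [ 14  81 237 234 236 198 235 232 231 231 217  98 202 236 234 220   0]
199 [ 12 107 231 217 206 178 210 210 211 213 190  90 140 202 204 166   0]
203 [ 15   3 207 199 178 163 162 163 162 163 163 163 160 159 156 143  47]
207 [ 16   4 149 165 164 165 163 164 164 164 164 165 163 164 164 150  94]
rows
154 [192 230 227 227 227 227 226 243 241 241 241 241 241 241 252  39  18]
158 [
[... 247 characters left out ...]
13 184 249 252 253 253 253 251 248   0  20]
174 [218 249 243 235 234 100 109 210 250 252 253 253 252 251 228   8   6]
178 [226 249 243 235 223 102 106 225 248 252 253 253 251 250 218   0 101]
182 [233 249 241 234 207 105 115 223 248 253 253 253 248 252 142  94  91]
186 [236 249 232 235 195 106 127 236 248 254 253 253 245 255  58  71  95]
190 [239 248 230 235 166 104 139 238 246 254 253 253 238 255  22  68  95]
194 [226 237 225 216 219 179  91 238 255 255 255 253 225 236   0 119  94]
198 [172 172 169 168 167 170 204 202 201 204 204 203 206 157   0  99  95]
202 [177 181 184 181 215 210 209 210 208 209 209 215 155  10   8  99  95]
rail ends [[ 0.6667 -0.3046  0.163 ]
 [ 0.5151 -0.3176  0.163 ]]
```

Emit:
{"api": "arm_command", "payload": {
  "grip_force": 20,
  "increments": [
    {"gripper":0.35,"slide":[-0.024,0.018,-0.05],"yaw":0.0},
    {"gripper":0.35,"slide":[-0.024,0.018,-0.1],"yaw":0.0},
    {"gripper":0.35,"slide":[-0.024,0.018,-0.14],"yaw":0.0},
    {"gripper":0.35,"slide":[-0.024,0.018,-0.151],"yaw":0.0},
    {"gripper":0.35,"slide":[-0.024,0.018,-0.151],"yaw":0.0},
    {"gripper":0.0,"slide":[-0.024,0.018,-0.151],"yaw":0.0},
    {"gripper":0.0,"slide":[-0.024,0.018,-0.151],"yaw":0.0},
    {"gripper":0.0,"slide":[-0.024,0.018,-0.151],"yaw":0.0}
  ]
}}

```text
time_s: 45.05
ee_pos: [0.5297, 0.1878, 0.0981]
eef_rot: [3.14, -0.001, 1.57]
force: [-1.1, 0.3, 5.9]
grip_width: 0.0139
```

```bash
python3 -c "
from h import *
st()"
```

```text
45.05 [0.5297 0.1878 0.0981] [ 3.14e+00 -1.00e-03  1.57e+00] q [0.28 0.43 1.6  0.   1.1  0.28] F [-1.1  0.3  5.9] w 0.0139
```

Emit:
{"api": "arm_command", "payload": {
  "grip_force": 30,
  "increments": [
    {"gripper":0.0,"slide":[0.0,0.0,0.05],"yaw":0.0},
    {"gripper":0.0,"slide":[0.0,0.0,0.11],"yaw":0.0},
    {"gripper":0.0,"slide":[0.0,0.0,0.17],"yaw":0.0},
    {"gripper":0.0,"slide":[0.0,-0.05,0.215],"yaw":0.0},
    {"gripper":0.0,"slide":[0.0,-0.11,0.215],"yaw":0.02},
    {"gripper":0.0,"slide":[0.0,-0.17,0.215],"yaw":0.03},
    {"gripper":0.0,"slide":[0.01,-0.23,0.215],"yaw":0.05},
    {"gripper":0.0,"slide":[0.02,-0.29,0.215],"yaw":0.07}
  ]
}}

```text
time_s: 46.05
ee_pos: [0.549, -0.1044, 0.3124]
eef_rot: [3.141, 0.0, 1.64]
force: [1.0, 1.0, -0.3]
grip_width: 0.014
```

Emit:
{"api": "arm_command", "payload": {
  "increments": [
    {"gripper":0.0,"slide":[0.0065,-0.05,0.0],"yaw":0.0},
    {"gripper":0.0,"slide":[0.0065,-0.11,0.0],"yaw":0.0},
    {"gripper":0.0,"slide":[0.0065,-0.17,0.0],"yaw":0.0},
    {"gripper":0.0,"slide":[0.0065,-0.2113,0.0],"yaw":0.0},
    {"gripper":0.0,"slide":[0.0065,-0.2113,0.0],"yaw":0.0},
    {"gripper":0.0,"slide":[0.0065,-0.2113,-0.03],"yaw":0.0},
    {"gripper":0.0,"slide":[0.0065,-0.2113,-0.03],"yaw":0.0}
  ]
}}

```text
time_s: 46.92
ee_pos: [0.5552, -0.3126, 0.2803]
eef_rot: [-3.139, -0.002, 1.64]
force: [-0.2, -0.0, -0.8]
grip_width: 0.0137
```

```bash
python3 -c "
from h import *
st(); c=shot('top','t21'); w=shot('wrist','w21')
g=w['color'].mean(2); 
for r in range(110,210,8): print(r,g[r,200:360:8].round().astype(int))
print('rail proj',w2px(w,[[.5151,-.3176,.168],[.591,-.311,.1625],[.6667,-.3046,.157]]).round())
"
```

```text
46.92 [ 0.5552 -0.3126  0.2803] [-3.139e+00 -2.000e-03  1.640e+00] q [-0.57  0.47  1.12  0.    1.56 -0.64] F [-0.2 -0.  -0.8] w 0.0137
110 [17 21 19 14 18 15 18 21 15 20 16 14 16 20 18 18 19 22 19 17]
118 [17 15 17 19 15 16 14 14 18 18 15 19 14 15 15 16 17 17 19 17]
126 [13 20 21 19 19 20 18 20 19 20 15 14 14 13 15 16 22 18 19 20]
134 [12 10 15 14 14  3  2  0  0  0  0  0  0  0  2  3  3  2  0  8]
142 [  2  10   8  11  15 195 215 206 219 207 217 208 214 206 206 206 203 201
 225  77]
150 [103 106  13  91 195 182 204 204 199 197 196 193 193 193 191 225 192 190
 221  67]
158 [114 117  11  89  99 175 178  76  72 123 170 112  64 115 226 223 189 188
 218  93]
166 [119 103  16  78  96  76 172 113 183 196 195 196 189 133 224 227 190 189
 220 155]
174 [ 77 106   6  43  95  76  80 151 222 223 222 223 222 193 190 191  94 193
 187 161]
182 [  8   9  12   7  13  59 121 171 222 223 223 223 223 123 219  70  92  91
 212 218]
190 [157 151 151 153 154 133 121 114 223 223 223 224 223 102 204 203 114  80
  96 220]
198 [ 99  81  79 146 150  97  67 119 123 124 224 224 224 141 152 154 154 159
 158 159]
206 [135 137 138 150 147  67  77 104 103 106 105 218 224 166 171 168 165 162
 161 161]
rail proj [[240. 206.]
 [313. 203.]
 [383. 201.]]
```

```bash
python3 - <<'E'
from h import *
w=load("w21"); g=w["color"].mean(2)
for u in (335,350,365,375,382,388,394): print(u,[int(x) for x in g[180:240:2,u]])
print(w2px(w,[[.6667,-.3046,.15],[.62,-.3085,.153],[.64,-.3069,.152]]).round(1))
E
```

```text
335 [88, 95, 97, 94, 86, 76, 122, 134, 107, 157, 177, 192, 182, 163, 157, 218, 219, 218, 214, 218, 211, 128, 62, 128, 22, 7, 15, 12, 16, 14]
350 [223, 224, 225, 225, 228, 175, 95, 96, 117, 158, 182, 191, 177, 161, 120, 187, 197, 208, 215, 231, 234, 240, 129, 157, 2, 11, 8, 13, 12, 12]
365 [19, 17, 20, 16, 21, 17, 21, 15, 132, 157, 183, 187, 173, 159, 26, 14, 18, 12, 18, 18, 18, 16, 15, 14, 18, 15, 20, 15, 19, 14]
375 [18, 21, 19, 21, 17, 17, 20, 21, 145, 183, 210, 218, 208, 184, 0, 15, 17, 15, 15, 18, 18, 18, 16, 18, 16, 16, 19, 17, 18, 15]
382 [18, 21, 19, 20, 19, 18, 15, 32, 155, 170, 212, 220, 208, 180, 3, 20, 20, 19, 15, 12, 16, 15, 17, 50, 104, 147, 159, 158, 157, 159]
388 [20, 17, 18, 21, 17, 17, 18, 14, 19, 18, 17, 17, 22, 23, 18, 22, 17, 15, 15, 30, 123, 162, 157, 159, 157, 156, 156, 156, 154, 154]
394 [19, 19, 18, 18, 19, 21, 19, 16, 19, 21, 16, 18, 22, 22, 18, 16, 16, 16, 101, 166, 159, 160, 159, 152, 157, 158, 157, 157, 156, 156]
[[381.  199.8]
 [338.6 200.9]
 [356.9 200.5]]
```

Emit:
{"api": "arm_command", "payload": {
  "increments": [
    {"gripper":0.0,"slide":[0.001,-0.002,-0.03],"yaw":0.0},
    {"gripper":0.0,"slide":[0.001,-0.002,-0.06],"yaw":0.0},
    {"gripper":0.0,"slide":[0.001,-0.002,-0.08],"yaw":0.0},
    {"gripper":0.0,"slide":[0.001,-0.002,-0.09],"yaw":0.0},
    {"gripper":0.0,"slide":[0.001,-0.002,-0.09],"yaw":0.0},
    {"gripper":0.0,"slide":[0.001,-0.002,-0.09],"yaw":0.0}
  ]
}}

```text
time_s: 47.78
ee_pos: [0.5571, -0.3159, 0.1934]
eef_rot: [3.14, 0.001, 1.64]
force: [-0.1, 0.7, -1.0]
grip_width: 0.0134
```

Emit:
{"api": "arm_command", "payload": {
  "increments": [
    {"gripper":0.0,"slide":[0.0,0.0,-0.002],"yaw":0.0},
    {"gripper":0.0,"slide":[0.0,0.0,-0.004],"yaw":0.0},
    {"gripper":0.0,"slide":[0.0,0.0,-0.004],"yaw":0.0}
  ]
}}

```text
time_s: 48.15
ee_pos: [0.5566, -0.3157, 0.1879]
eef_rot: [-3.141, -0.0, 1.64]
force: [0.3, -0.7, -1.3]
grip_width: 0.0137
```

```bash
python3 -c "
from h import *
st()"
```

```text
48.15 [ 0.5566 -0.3157  0.1879] [-3.141 -0.     1.64 ] q [-0.57  0.52  1.26 -0.    1.36 -0.64] F [ 0.3 -0.7 -1.3] w 0.0137
```

Step down gently until contact.

Emit:
{"api": "arm_command", "payload": {
  "increments": [
    {"gripper":0.0,"slide":[0.0,0.0,-0.002],"yaw":0.0},
    {"gripper":0.0,"slide":[0.0,0.0,-0.004],"yaw":0.0},
    {"gripper":0.0,"slide":[0.0,0.0,-0.004],"yaw":0.0}
  ]
}}

```text
time_s: 48.52
ee_pos: [0.5567, -0.3157, 0.184]
eef_rot: [-3.142, -0.0, 1.64]
force: [-0.3, -0.2, 0.1]
grip_width: 0.0137
```

Emit:
{"api": "arm_command", "payload": {
  "increments": [
    {"gripper":0.0,"slide":[0.0,0.0,-0.001],"yaw":0.0},
    {"gripper":0.0,"slide":[0.0,0.0,-0.002],"yaw":0.0},
    {"gripper":0.0,"slide":[0.0,0.0,-0.002],"yaw":0.0}
  ]
}}

```text
time_s: 48.9
ee_pos: [0.5569, -0.3159, 0.1835]
eef_rot: [3.14, 0.001, 1.64]
force: [-1.8, 1.3, 8.5]
grip_width: 0.0139
```

Emit:
{"api": "arm_command", "payload": {
  "increments": [
    {"gripper":0.0,"slide":[0.0,0.0,0.0015],"yaw":0.0},
    {"gripper":0.0,"slide":[0.0,0.0,0.0015],"yaw":0.0},
    {"gripper":0.3,"slide":[0.0,0.0,0.0015],"yaw":0.0},
    {"gripper":0.3,"slide":[0.0,0.0,0.0015],"yaw":0.0},
    {"gripper":0.3,"slide":[0.0,0.0,0.03],"yaw":0.0},
    {"gripper":0.3,"slide":[0.0,0.0,0.08],"yaw":0.0},
    {"gripper":0.3,"slide":[0.0,0.05,0.13],"yaw":0.0},
    {"gripper":0.35,"slide":[0.02,0.11,0.13],"yaw":-0.02}
  ]
}}

```text
time_s: 49.9
ee_pos: [0.5749, -0.212, 0.315]
eef_rot: [3.137, 0.002, 1.617]
force: [0.9, -0.0, -1.0]
grip_width: 0.0323
```

Emit:
{"api": "arm_command", "payload": {
  "increments": [
    {"gripper":0.35,"slide":[0.02,0.06,0.0],"yaw":-0.02},
    {"gripper":0.35,"slide":[0.03,0.12,0.0],"yaw":-0.04},
    {"gripper":0.35,"slide":[0.04,0.18,0.0],"yaw":-0.05},
    {"gripper":0.35,"slide":[0.05,0.24,0.0],"yaw":-0.05},
    {"gripper":0.35,"slide":[0.06,0.3,0.0],"yaw":-0.05},
    {"gripper":0.35,"slide":[0.07,0.36,0.0],"yaw":-0.05},
    {"gripper":0.35,"slide":[0.07,0.37,-0.05],"yaw":-0.05},
    {"gripper":0.35,"slide":[0.07,0.37,-0.07],"yaw":-0.05}
  ]
}}

```text
time_s: 50.9
ee_pos: [0.6439, 0.1594, 0.238]
eef_rot: [-3.137, 0.001, 1.572]
force: [1.8, -0.3, 0.8]
grip_width: 0.0327
```

```bash
python3 -c "
from h import *
st(); w=shot('wrist','w22'); t=shot('top','t22')
g=w['color'].mean(2)
p=w2px(w,[.647,.192,.112])[0]; print(p)
u,v=p.round().astype(int)
for r in range(v-40,v+44,6): print(r,g[r,u-40:u+44:4].round().astype(int))
"
```

```text
50.9 [0.6439 0.1594 0.238 ] [-3.137e+00  1.000e-03  1.572e+00] q [0.19 0.55 1.1  0.   1.5  0.19] F [ 1.8 -0.3  0.8] w 0.0327
[282.54041513 170.91228598]
131 [ 17  18  19  15  14  11  80 228 228 229 229 229 229 233  59  16  17  22
  19  19  19]
137 [ 18  21  19  20  16  16  14 229 230 230 229 229 229 232   4  16  16  17
  18  21  19]
143 [ 13  18  17  20  20  18  42 230 230 230 230 229 230 231   0  20  17  18
  16  15  18]
149 [ 22  21  17  18  14  14  43 238 236 234 232 229 228 227   0  15  17  17
  20  18  16]
155 [ 15  16  17  14  16  15  34 253 254 244 248 243 253 253   0  15  17  18
  18  19  15]
161 [ 18  16  21  17  16  15   4 252 248 252 251 251 238 252   0  18  17  18
  17  20  20]
167 [ 18  17  14  17  17  15   5 253 244 250 250 250 235 251   0  20  16  18
  20  62 149]
173 [ 13  13  19  15  11  14   0 252 243 248 248 248 132 251   0  18  16  19
 104 109 212]
179 [ 16  16  16  20  15  14   0 251 241 247 247 247 129 250   0  16  15  16
  74 115 230]
185 [ 20  14  18  15  14  17   0 251 237 246 248 248 130 251   0  16  15  18
  76 132 231]
191 [ 15  14  19  16  13  16  32 167 168 173 177 162 158 161  14  20  13  16
  75 163 230]
197 [ 16  18  15  15  17  19 152 167 164 165 165 165 165 169  86  20  22  20
  94 169 231]
203 [ 20  21  15  21  18  18  20 173 165 163 162 162 164 171   6  18  22  38
  30 179 230]
209 [ 19  21  20  19  17  21  20  21  19  10   1   7  21  18  19  15 124  39
  34 182 231]
```

Emit:
{"api": "arm_command", "payload": {
  "grip_force": 20,
  "increments": [
    {"gripper":0.35,"slide":[0.003,0.032,-0.05],"yaw":0.0},
    {"gripper":0.35,"slide":[0.003,0.032,-0.1],"yaw":0.0},
    {"gripper":0.35,"slide":[0.003,0.032,-0.135],"yaw":0.0},
    {"gripper":0.35,"slide":[0.003,0.032,-0.143],"yaw":0.0},
    {"gripper":0.35,"slide":[0.003,0.032,-0.143],"yaw":0.0},
    {"gripper":0.0,"slide":[0.003,0.032,-0.143],"yaw":0.0},
    {"gripper":0.0,"slide":[0.003,0.032,-0.143],"yaw":0.0},
    {"gripper":0.0,"slide":[0.003,0.032,-0.143],"yaw":0.0}
  ]
}}

```text
time_s: 52.0
ee_pos: [0.6482, 0.1902, 0.0997]
eef_rot: [3.14, -0.0, 1.57]
force: [-1.2, 0.1, 6.8]
grip_width: 0.0139
```

```bash
python3 -c "
from h import *
st()"
```

```text
52.0 [0.6482 0.1902 0.0997] [ 3.14 -0.    1.57] q [0.23 0.67 1.23 0.   1.24 0.23] F [-1.2  0.1  6.8] w 0.0139
```

Emit:
{"api": "arm_command", "payload": {
  "grip_force": 30,
  "increments": [
    {"gripper":0.0,"slide":[0.0,0.0,0.05],"yaw":0.0},
    {"gripper":0.0,"slide":[0.0,0.0,0.11],"yaw":0.0},
    {"gripper":0.0,"slide":[-0.02,0.0,0.165],"yaw":0.0},
    {"gripper":0.0,"slide":[-0.06,-0.02,0.205],"yaw":0.0},
    {"gripper":0.0,"slide":[-0.1,-0.06,0.215],"yaw":0.0},
    {"gripper":0.0,"slide":[-0.118,-0.11,0.215],"yaw":0.02},
    {"gripper":0.0,"slide":[-0.118,-0.17,0.215],"yaw":0.04},
    {"gripper":0.0,"slide":[-0.118,-0.23,0.215],"yaw":0.07}
  ]
}}

```text
time_s: 53.0
ee_pos: [0.5293, -0.0415, 0.314]
eef_rot: [3.141, 0.0, 1.641]
force: [0.3, 0.4, -0.8]
grip_width: 0.0136
```

Emit:
{"api": "arm_command", "payload": {
  "increments": [
    {"gripper":0.0,"slide":[0.0,-0.06,0.0],"yaw":0.0},
    {"gripper":0.0,"slide":[0.0,-0.12,0.0],"yaw":0.0},
    {"gripper":0.0,"slide":[0.0,-0.18,0.0],"yaw":0.0},
    {"gripper":0.0,"slide":[0.01,-0.23,0.0],"yaw":0.0},
    {"gripper":0.0,"slide":[0.03,-0.2713,0.0],"yaw":0.0},
    {"gripper":0.0,"slide":[0.06,-0.2713,0.0],"yaw":0.0},
    {"gripper":0.0,"slide":[0.0795,-0.2723,0.0],"yaw":0.0},
    {"gripper":0.0,"slide":[0.0795,-0.2723,0.0],"yaw":0.0}
  ]
}}

```text
time_s: 54.0
ee_pos: [0.6098, -0.3121, 0.3125]
eef_rot: [-3.141, -0.001, 1.64]
force: [0.4, -1.2, -0.7]
grip_width: 0.0145
```

```bash
python3 -c "
from h import *
st(); w=shot('wrist','w23'); g=w['color'].mean(2)
for u in (180,195,325,340): print(u,[int(x) for x in g[150:240:3,u]])
print('ridge1',w2px(w,[.5568,-.3158,.1975]).round(), 'rail far',w2px(w,[.65,-.309,.155]).round())
t=shot('top','t23')
"
```

```text
54.0 [ 0.6098 -0.3121  0.3125] [-3.141e+00 -1.000e-03  1.640e+00] q [-0.53  0.59  0.87  0.    1.68 -0.6 ] F [ 0.4 -1.2 -0.7] w 0.0145
180 [55, 60, 67, 70, 72, 78, 97, 104, 1, 9, 4, 100, 135, 137, 76, 124, 130, 127, 132, 0, 8, 12, 12, 17, 18, 16, 14, 16, 13, 20]
195 [135, 122, 115, 114, 115, 115, 116, 0, 14, 11, 6, 100, 137, 143, 129, 107, 107, 141, 132, 0, 9, 9, 5, 9, 10, 19, 9, 18, 21, 19]
325 [13, 15, 13, 15, 15, 12, 8, 0, 0, 0, 0, 0, 8, 148, 181, 178, 128, 14, 18, 17, 17, 18, 16, 16, 18, 10, 13, 7, 11, 8]
340 [16, 19, 16, 17, 17, 17, 15, 16, 16, 19, 19, 20, 16, 20, 19, 13, 17, 21, 17, 17, 17, 15, 20, 14, 10, 10, 6, 11, 8, 10]
ridge1 [[228. 204.]] rail far [[313. 195.]]
```

Emit:
{"api": "arm_command", "payload": {
  "increments": [
    {"gripper":0.0,"slide":[0.0,0.0,-0.04],"yaw":0.0},
    {"gripper":0.0,"slide":[0.0,0.0,-0.08],"yaw":0.0},
    {"gripper":0.0,"slide":[0.0,0.0,-0.11],"yaw":0.0},
    {"gripper":0.0,"slide":[0.0,0.0,-0.122],"yaw":0.0},
    {"gripper":0.0,"slide":[0.0,0.0,-0.126],"yaw":0.0},
    {"gripper":0.0,"slide":[0.0,0.0,-0.126],"yaw":0.0}
  ]
}}

```text
time_s: 54.85
ee_pos: [0.6095, -0.3124, 0.1888]
eef_rot: [3.14, 0.001, 1.64]
force: [1.0, -0.4, -0.9]
grip_width: 0.0138
```

Emit:
{"api": "arm_command", "payload": {
  "increments": [
    {"gripper":0.0,"slide":[0.0,0.0,-0.0015],"yaw":0.0},
    {"gripper":0.0,"slide":[0.0,0.0,-0.0025],"yaw":0.0},
    {"gripper":0.0,"slide":[0.0,0.0,-0.0025],"yaw":0.0}
  ]
}}

```text
time_s: 55.22
ee_pos: [0.6093, -0.3122, 0.1851]
eef_rot: [3.142, 0.0, 1.64]
force: [0.7, 0.3, -0.8]
grip_width: 0.0137
```

Emit:
{"api": "arm_command", "payload": {
  "increments": [
    {"gripper":0.0,"slide":[0.0,0.0,-0.0015],"yaw":0.0},
    {"gripper":0.0,"slide":[0.0,0.0,-0.002],"yaw":0.0},
    {"gripper":0.0,"slide":[0.0,0.0,-0.002],"yaw":0.0}
  ]
}}

```text
time_s: 55.6
ee_pos: [0.6093, -0.3122, 0.1829]
eef_rot: [-3.141, -0.0, 1.64]
force: [-0.5, -0.3, -0.2]
grip_width: 0.0136
```

Emit:
{"api": "arm_command", "payload": {
  "increments": [
    {"gripper":0.0,"slide":[0.0,0.0,-0.001],"yaw":0.0},
    {"gripper":0.0,"slide":[0.0,0.0,-0.0015],"yaw":0.0},
    {"gripper":0.0,"slide":[0.0,0.0,-0.0015],"yaw":0.0}
  ]
}}

```text
time_s: 55.98
ee_pos: [0.6094, -0.3122, 0.1817]
eef_rot: [3.141, 0.0, 1.64]
force: [0.4, 0.5, 0.7]
grip_width: 0.0141
```

Emit:
{"api": "arm_command", "payload": {
  "increments": [
    {"gripper":0.0,"slide":[0.0,0.0,-0.0005],"yaw":0.0},
    {"gripper":0.0,"slide":[0.0,0.0,-0.0005],"yaw":0.0}
  ]
}}

```text
time_s: 56.22
ee_pos: [0.6094, -0.3123, 0.1815]
eef_rot: [3.141, 0.0, 1.64]
force: [-0.5, 0.7, 4.6]
grip_width: 0.0135
```

Contact at the predicted height (z 0.1815). Releasing and retreating.

Emit:
{"api": "arm_command", "payload": {
  "increments": [
    {"gripper":0.0,"slide":[0.0,0.0,0.0005],"yaw":0.0},
    {"gripper":0.28,"slide":[0.0,0.0,0.0005],"yaw":0.0},
    {"gripper":0.28,"slide":[0.0,0.0,0.0005],"yaw":0.0},
    {"gripper":0.28,"slide":[0.0,0.0,0.02],"yaw":0.0},
    {"gripper":0.28,"slide":[0.0,0.0,0.07],"yaw":0.0},
    {"gripper":0.28,"slide":[0.0,0.0,0.12],"yaw":0.0},
    {"gripper":0.28,"slide":[-0.05,0.02,0.14],"yaw":0.0},
    {"gripper":0.28,"slide":[-0.1,0.06,0.14],"yaw":0.0}
  ]
}}

```text
time_s: 57.22
ee_pos: [0.5095, -0.2533, 0.3217]
eef_rot: [3.14, 0.001, 1.639]
force: [1.2, -0.4, -0.2]
grip_width: 0.0265
```

Emit:
{"api": "arm_command", "payload": {
  "increments": [
    {"gripper":0.5,"slide":[-0.03,0.06,0.0],"yaw":0.0},
    {"gripper":0.5,"slide":[-0.06,0.12,0.0],"yaw":0.0},
    {"gripper":0.5,"slide":[-0.09,0.18,0.0],"yaw":0.0},
    {"gripper":0.5,"slide":[-0.1,0.23,0.0],"yaw":0.0},
    {"gripper":0.5,"slide":[-0.1,0.23,0.0],"yaw":0.0},
    {"gripper":0.5,"slide":[-0.1,0.23,0.0],"yaw":0.0}
  ]
}}

```text
time_s: 57.98
ee_pos: [0.4106, -0.0233, 0.321]
eef_rot: [3.141, 0.0, 1.641]
force: [-0.3, -0.1, -0.5]
grip_width: 0.0465
```

```bash
python3 - <<'E'
from h import *
st(); t=shot("top","t24"); s=shot("scene","s24")
g=t["color"].mean(2); p=w2px(t,[[.5568,-.3158,.197],[.6094,-.3122,.193]]); print(p.round())
# headband tops: brightness around predicted ridges; compare to first picture for bystanders
for q in p:
    u,v=q.round().astype(int)
    print("ridge crop"); 
    for r in range(v-10,v+12,3): print(r,g[r,u-22:u+24:3].astype(int))
# tray/shim in same place as after shim; bar/mat
a=load("w1")
t0=load("topL"); d=np.abs(t["color"].astype(int)-t0["color"]).mean(2)
for nm,w in (("flask",(.74,.27,.05)),("timer",(.575,-.039,.11)),("bar centre",(.3274,.305,.011)),("scale",(.5,.38,.05))):
    u,v=w2px(t,w)[0].round().astype(int); print(nm,u,v,"mean diff",d[v-12:v+13,u-12:u+13].mean().round(1))
E
```

```text
57.98 [ 0.4106 -0.0233  0.321 ] [3.141 0.    1.641] q [-0.15 -0.09  1.68 -0.    1.55 -0.22] F [-0.3 -0.1 -0.5] w 0.0465
[[391. 194.]
 [389. 175.]]
ridge crop
184 [193 145 146 175 138 169 198 190  68 127  77  28  31  29  57 105]
187 [182 189 169 183 174 155 196 188  92 150  36  26  28  27  54 103]
190 [153 180 218 237 245 254 249 251 240 235 197 181  30  34  56 102]
193 [238 238 238 239 249 161 254 251 251 252 224 185  24  32  56 100]
196 [232 238 238 238 242 204 182 184 190 209 223 194  46  29  57 100]
199 [162 237 238 239 240 254 253 253 253 254 217 203  45  31  67 102]
202 [151 234 215 159 100  95 201 165 142  74 123  67  28  31  64 103]
205 [160 100  85  87  91  96 212 171 148  80 106  30  35  34  64 103]
ridge crop
165 [169 200 215 102 128 161 201 125 105 154  27  30  32  32  29  91]
168 [186 218 215 201  87 145 205 207 179 210  28  32  30  34  29  89]
171 [181 221 220 236 254 251 242 242 246 245 198 134  29  34  30  91]
174 [233 236 236 236 239 159 253 253 252 252 202 193  24  33  27  94]
177 [225 236 236 237 241 163 174 175 180 237 201 199  42  31  30  97]
180 [237 236 237 237 247 255 254 254 254 254 202 199  34  31  29 110]
183 [219 231 203 163 173  83 192 163 137  76 118  93  29  30  29 115]
186 [162 180 176 164 185 115 201 176 160  77 130  21  28  33  30 109]
flask 182 136 mean diff 6.7
timer 286 190 mean diff 1.9
bar centre 170 274 mean diff 16.0
scale 143 216 mean diff 1.4
```

```bash
python3 - <<'E'
from h import *
a,b=load("t20")["color"].astype(int),imaging.camera("top")["color"].astype(int); d=np.abs(a-b).mean(2)
for nm,w in (("shim rib",(.453,-.35,.02)),("lug",(.485,-.287,.035)),("flask",(.74,.27,.05)),("bar",(.327,.305,.011))):
    u,v=w2px(load("t20"),w)[0].round().astype(int); print(nm,d[v-7:v+8,u-7:u+8].mean().round(1))
from station import job
print(job.hand_in())
E
```

```text
shim rib 1.1
lug 3.0
flask 3.2
bar 51.9
the job is handed in; nothing more can be done
None
```

The job is handed in at about 58 s of the 208 s allowed, with every step done in the order asked.

**What I did**
- I levered the tray's near end up with the bar and parked the handle under the keeper hook. The shim went in beside the bar, reaching an estimated 40 mm under the tray.
- I then freed the bar, so the tray settled on the shim, and laid the bar back on the cork mat.
- Both headbands were present. I hung each astride the rail, about 53 mm apart. One had been knocked about 3 cm aside during the run, so I located it again before picking it up.
- On the first try the bar's nose caught the ridge and the bar dropped onto the pry stand. I gripped it again more deeply, reset its slope, and the second entry worked.

**Last checks**
- **Headbands:** both met the rail at the height I predicted for the tipped tray. The final top picture shows both brow blocks where I released them.
- **Bar:** the wrist picture taken right after release showed it parallel to the mat and centred on it.
- **Shim and tray lug:** unchanged between the picture taken after freeing the bar and the end.
- **Bystanders:** the timer matches its first picture. The flask differs slightly (6.7 on the 0–255 scale); the arm never went near it, so I put that down to lighting but did not look further.
- **One disagreement:** the last before/after comparison at the bar's position gave a large difference (51.9). I think the arm was hiding the bar in the earlier of those two pictures, but I did not confirm it. Compared with the first top picture, the difference there was 16, which fits the bar now lying about 5 mm nearer the mat's centre line.

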